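# Pack out a short-stroke clamp and hold the block clamped

## Robot

A 6-joint arm with a two-finger parallel gripper is mounted at the origin on the work surface. World frame = base frame: x ahead of the robot, y to its left, z up, the work surface at z = 0. Lengths are in m, angles in rad, forces in N, time in s.
With the tool pointing down it reaches from about 0.35 to 0.725 m from the base axis. Payload 6 kg.
Tool frame: the origin (TCP) lies midway between the tips of the shut fingers; the grasp point (between the pads) lies 19 mm behind it; y points along the fingers, z is the direction in which the jaws open and shut, and the axes are right-handed (so a half turn about y gives the same grasp; the last joint's range is limited). The gripper opens to 85 mm and grips with 20 to 120 N. Pads are 22 mm wide; open, the fingers measure 114 mm over their backs; the gripper's body (76 mm by 85 mm) begins 54 mm behind the grasp point. The pads swing forward as they close: fully open they stand 13 mm farther back than shut.
Start: joints at [-0.835, 0.04, 0.085, 0, -1.615, -0.334], TCP at [0.235, -0.552, 0.231] pointing down, gripper open.
Joint ranges: [-2.56, 2.56], [-1.29, 2.01], [-1.08, 1.49], [-3.29, 1.98], [-2.81, -0.18], [-2.99, 2.99]. Speed limits (rad/s): [2.57, 2.57, 3.01, 3.14, 3.14, 3.14].

## Interface

Orientations are given as [roll, pitch, yaw] about the fixed x, y, z axes, in that order (R = Rz(yaw) Ry(pitch) Rx(roll)).
In Python, from workcell import observe, get_image, calibration, close_job gives the robot as it stands.
- The arm moves only by the shell command python3 -m handwheel 'ROWS' [FORCE]. ROWS is JSON, a list of rows, each an object of numbers: "tx", "ty", "tz": the shift along the tool's x, y, z in units of 30 mm (1.0 is 30 mm); "yaw": the turn about the tool's y in units of 8 degrees (1.0 is 8 degrees); "grip": the gripper's target within -1 to 1 (fully open at 1, half-way at 0, shut at -1). A call has 1 to 12 rows; each row is the pose to reach, as a shift and turn from the pose commanded when the call began, along the tool's axes at that moment; what a row does not reach only later rows make up. A row lasts 1/10 s, in which the tool goes at most 50 mm and 8.59 degrees, less where a joint would pass 70% of its speed; a pose out of reach is approached as far as the arm can. A call with a gripper value outside its range is refused whole. The fingers move at their own pace and stop on an object; FORCE is the grip in N (left out, the last holds). Time passes only in rows, so rows that repeat a pose let the fingers close. It gives the time, the measured TCP pose, the force and the opening at its end, in the units of the state.
- observe(): the state, without advancing time (a new reading comes with each control period).
- get_image(name): name is "side" or "top" or "wrist"; returns the picture (420x560x3 uint8, blue, green, red); there is no depth.
- calibration(name): a dict with "mtx" (3x3 intrinsics, pixels), "T" (4x4, takes a point from camera to world coordinates). Camera axes: x right, y down, z forward; pixel columns grow to the right and rows downward; lengths in m; the calibration is good to about 2 mm. A picture is of the moment at which its call begins: read the wrist's pose just before it. calibration takes no time and is no camera call; for the wrist camera it gives the pose at the moment of the call.
- close_job(): hands the job in, once; it reports no verdict.
The state is a dict: "t": time; "qpos": joint angles; "qd": joint speeds; "tau": joint torques, N m; "position": TCP position; "ee_rot": TCP orientation; "force": force on the tool from outside, world axes, zero at the start; "torque": the same for the moment, N m; "grip_width": finger opening in m.
Only numpy, scipy, OpenCV 4.12 (cv2) and the standard library are available. Lean on these libraries where they do the work, as an engineer would, in place of code of your own. Each camera call takes 0.05 s, during which the arm holds its last target.

## Task

First seat the loose grey pillow block in the matching nest of the clamping fixture and let go of it. Then stand blue packing plates from the rack upright in the gap between the block and the orange clamp pad, one at a time, until pushing the red handle squeezes the plates firmly against the block before the short plunger runs out of travel (one plate or two; feel for it). The plunger springs back when let go, so finish while still pushing the handle and holding the pack clamped, touching neither the plates nor the block, and leave the round flange bearing, the screwdriver and the wrench where they lie.

Things in the scene. Friction and masses are not known exactly. Their poses are not given: they have to be found in the camera images.
- fixture: Fixed dark steel base plate, 110 (x) x 200 (y) x 10 mm, origin at the centre of its underside. Clamping axis: its y, at x = 0. On its top, two rails (inner edges x +-21 mm, up to z 18 mm, y -25 to 25 mm) leave a channel 42 mm wide where the packing plates stand on the plate top (z 10 mm). The gap runs from the seated block's face (y about -28 mm) towards +y to the orange pad.
- nest (a point): Centre of the nest's floor, on the fixture's top at its x 0, y -50 mm, z 10 mm. The nest is 66 (fixture x) x 50 mm (y) for the pillow block's foot: ridges 8 mm high on both x sides, the rails' ends at the +y corners, and at -y (face at y -75 mm) an end stop 60 mm wide, 40 mm high, which takes the push.
- plunger: Sliding plunger with an orange pad 34 mm wide, 10 to 46 mm above its origin. Origin: pad front face, on the clamping axis, at the fixture's plate top; axes as the fixture's. Starts retracted, gap about 20 to 38 mm. Slides 20 mm towards the fixture's -y, then stops dead; a spring (1.6 N retracted, 3.2 N at full travel) returns it when let go. To clamp firmly push with about 10 N or more.
- handle (a point): Top centre of the plunger's red upright handle: 24 mm (fixture x) x 14 mm (y), reaching 46 mm down from here; 84 mm behind the pad face, 72 mm above the bench. Pinch it across x or push it from behind, towards the fixture's -y.
- clamp: Green housing the plunger slides in, fixed on the fixture's top at a varying y; 38 (x) x 40 (y) x 46 mm, origin at the centre of its underside, axes as the fixture's. The retracted pad face is 30 mm from it towards -y.
- block: Loose grey cast pillow block with a brass bush, 0.2 to 0.4 kg. Foot 60 (x) x 44 (y) x 14 mm, above it a housing 34 mm wide (x), 44 mm along y, flat-sided from 14 to 36 mm high, with a round top at 53 mm. Origin at the centre of its underside. Either way round fits the nest: its x along the fixture's x. Its y faces are flat from the foot to the top.
- rack: Fixed dark wooden rack, 54 (x) x 124 (y) mm, base 6 mm thick, ridges up to 14 mm, origin at the centre of its underside; four slots along its x at y -39, -13, +13, +39 mm hold the plates upright.
- plate0: Blue aluminium packing plate, 36 mm wide (x), 12 mm thick (y), 48 mm tall (z), about 56 g; origin at the centre of its underside. It starts upright in the rack. All four are alike.
- plate1: Blue aluminium packing plate, 36 mm wide (x), 12 mm thick (y), 48 mm tall (z), about 56 g; origin at the centre of its underside. It starts upright in the rack. All four are alike.
- plate2: Blue aluminium packing plate, 36 mm wide (x), 12 mm thick (y), 48 mm tall (z), about 56 g; origin at the centre of its underside. It starts upright in the rack. All four are alike.
- plate3: Blue aluminium packing plate, 36 mm wide (x), 12 mm thick (y), 48 mm tall (z), about 56 g; origin at the centre of its underside. It starts upright in the rack. All four are alike.
- flange: Bystander: loose grey round flange bearing, diameter 60 mm, 28 mm high; it does not belong in the nest. Leave it alone.
- screwdriver: Bystander: screwdriver lying on the bench. Leave it alone.
- wrench: Bystander: wrench lying on the bench. Leave it alone.
Mind the look-alikes: they are no part of the job. Leave any turquoise or yellow look-alike of the plate1 alone.

How it is judged:
On the way, in this order (a step that is already met when the one before it is completed fails the run):
1. the pillow block sits in the nest, let go (x of block in the frame of fixture between -0.005 and 0.005 m and y of block in the frame of fixture between -0.055 and -0.045 m and z of block in the frame of fixture between 0.007 and 0.013 m and angle between block's own z axis and vertical below 0.1 rad and angle between the x axis of block and the x axis of fixture, either way round below 0.12 rad and contact force between the fingers and block below 0.5 N), for 0.2 s.
2. with the block still seated, a packing plate stands upright in the gap, let go (x of block in the frame of fixture between -0.005 and 0.005 m and y of block in the frame of fixture between -0.055 and -0.045 m and z of block in the frame of fixture between 0.007 and 0.013 m and angle between block's own z axis and vertical below 0.1 rad and angle between the x axis of block and the x axis of fixture, either way round below 0.12 rad and ((angle between plate0's own z axis and vertical below 0.12 rad and angle between the y axis of plate0 and the y axis of fixture, either way round below 0.15 rad and z of plate0 in the frame of fixture between 0.006 and 0.014 m and x of plate0 in the frame of fixture between -0.006 and 0.006 m and y of plate0 in the frame of fixture between -0.03 and 0.03 m and contact force between the fingers and plate0 below 0.5 N) or (angle between plate1's own z axis and vertical below 0.12 rad and angle between the y axis of plate1 and the y axis of fixture, either way round below 0.15 rad and z of plate1 in the frame of fixture between 0.006 and 0.014 m and x of plate1 in the frame of fixture between -0.006 and 0.006 m and y of plate1 in the frame of fixture between -0.03 and 0.03 m and contact force between the fingers and plate1 below 0.5 N) or (angle between plate2's own z axis and vertical below 0.12 rad and angle between the y axis of plate2 and the y axis of fixture, either way round below 0.15 rad and z of plate2 in the frame of fixture between 0.006 and 0.014 m and x of plate2 in the frame of fixture between -0.006 and 0.006 m and y of plate2 in the frame of fixture between -0.03 and 0.03 m and contact force between the fingers and plate2 below 0.5 N) or (angle between plate3's own z axis and vertical below 0.12 rad and angle between the y axis of plate3 and the y axis of fixture, either way round below 0.15 rad and z of plate3 in the frame of fixture between 0.006 and 0.014 m and x of plate3 in the frame of fixture between -0.006 and 0.006 m and y of plate3 in the frame of fixture between -0.03 and 0.03 m and contact force between the fingers and plate3 below 0.5 N))), for 0.2 s.
At the end, for the whole second after the job is handed in: Block down in the nest (5 mm, 0.1 rad); plates upright in the channel (6 mm, 0.12 rad); the robot pushes the plunger with over 3 N, the pad presses a plate and a plate presses the block with over 3 N each; the fingers touch neither plates nor block (all of step 1 and contact force between any of the fingers, the arm and plunger above 3 N and ((angle between plate0's own z axis and vertical below 0.12 rad and angle between the y axis of plate0 and the y axis of fixture, either way round below 0.15 rad and z of plate0 in the frame of fixture between 0.006 and 0.014 m and x of plate0 in the frame of fixture between -0.006 and 0.006 m and y of plate0 in the frame of fixture between -0.03 and 0.03 m and contact force between plunger and plate0 above 3 N) or (angle between plate1's own z axis and vertical below 0.12 rad and angle between the y axis of plate1 and the y axis of fixture, either way round below 0.15 rad and z of plate1 in the frame of fixture between 0.006 and 0.014 m and x of plate1 in the frame of fixture between -0.006 and 0.006 m and y of plate1 in the frame of fixture between -0.03 and 0.03 m and contact force between plunger and plate1 above 3 N) or (angle between plate2's own z axis and vertical below 0.12 rad and angle between the y axis of plate2 and the y axis of fixture, either way round below 0.15 rad and z of plate2 in the frame of fixture between 0.006 and 0.014 m and x of plate2 in the frame of fixture between -0.006 and 0.006 m and y of plate2 in the frame of fixture between -0.03 and 0.03 m and contact force between plunger and plate2 above 3 N) or (angle between plate3's own z axis and vertical below 0.12 rad and angle between the y axis of plate3 and the y axis of fixture, either way round below 0.15 rad and z of plate3 in the frame of fixture between 0.006 and 0.014 m and x of plate3 in the frame of fixture between -0.006 and 0.006 m and y of plate3 in the frame of fixture between -0.03 and 0.03 m and contact force between plunger and plate3 above 3 N)) and ((angle between plate0's own z axis and vertical below 0.12 rad and angle between the y axis of plate0 and the y axis of fixture, either way round below 0.15 rad and z of plate0 in the frame of fixture between 0.006 and 0.014 m and x of plate0 in the frame of fixture between -0.006 and 0.006 m and y of plate0 in the frame of fixture between -0.03 and 0.03 m and contact force between block and plate0 above 3 N) or (angle between plate1's own z axis and vertical below 0.12 rad and angle between the y axis of plate1 and the y axis of fixture, either way round below 0.15 rad and z of plate1 in the frame of fixture between 0.006 and 0.014 m and x of plate1 in the frame of fixture between -0.006 and 0.006 m and y of plate1 in the frame of fixture between -0.03 and 0.03 m and contact force between block and plate1 above 3 N) or (angle between plate2's own z axis and vertical below 0.12 rad and angle between the y axis of plate2 and the y axis of fixture, either way round below 0.15 rad and z of plate2 in the frame of fixture between 0.006 and 0.014 m and x of plate2 in the frame of fixture between -0.006 and 0.006 m and y of plate2 in the frame of fixture between -0.03 and 0.03 m and contact force between block and plate2 above 3 N) or (angle between plate3's own z axis and vertical below 0.12 rad and angle between the y axis of plate3 and the y axis of fixture, either way round below 0.15 rad and z of plate3 in the frame of fixture between 0.006 and 0.014 m and x of plate3 in the frame of fixture between -0.006 and 0.006 m and y of plate3 in the frame of fixture between -0.03 and 0.03 m and contact force between block and plate3 above 3 N)) and contact force between the fingers and plate0 below 0.5 N and contact force between the fingers and plate1 below 0.5 N and contact force between the fingers and plate2 below 0.5 N and contact force between the fingers and plate3 below 0.5 N); the arm keeps its last pose, push and grip.
It fails at once if the flange bearing, screwdriver or wrench was moved by more than 30 mm (distance of any of flange, screwdriver, wrench from where it was at the start of the episode above 0.03 m).
It also fails if it takes over 72 s, if anything falls off the work surface, if the arm or the gripper's body presses on something with over 40 N, if the wrist force passes 120 N, or if a joint passes its speed limit or range.

## Working session

There is one attempt and no reset: what is moved stays moved. The work goes in short steps, Python scripts to look and compute and a shell command to move; the robot and the scene stay as the last step left them, time stands still between calls to the robot, and variables do not carry over. Pictures are saved under pics/ and viewed, and the job is handed in when it is done.

```bash
mkdir -p pics; ls; python3 - <<'E'
from workcell import *
import cv2
s=observe();print(s)
for n in ["side","top","wrist"]:
    im=get_image(n);cv2.imwrite(f"pics/a_{n}.png",im);c=calibration(n);print(n,c)
E
```

```text
pics
{'t': 0.0, 'qpos': array([-8.35331242e-01,  4.08483547e-02,  8.38096822e-02, -4.99676736e-04,
       -1.61550651e+00, -3.33713218e-01]), 'qd': array([ 3.14028186e-06,  8.66618297e-04, -2.28849834e-04, -1.29166670e-03,
        9.20409734e-04, -1.63000939e-04]), 'tau': array([-9.35165144e-05, -3.68209147e+01,  3.47415340e+01,  6.93252102e+00,
       -5.33506696e-03, -1.28400023e-05]), 'position': array([ 0.23458326, -0.55188111,  0.23025048]), 'ee_rot': array([-1.56898044e+00,  1.01166214e-04,  4.01773855e-01]), 'force': array([ 0.05763936, -0.50288909, -0.18020758]), 'torque': array([-0.02101568, -0.00640076, -0.07667003]), 'grip_width': 0.08556056186743168}
side {'mtx': array([[394.76383663,   0.        , 283.96075274],
       [  0.        , 394.76383663, 212.46797081],
       [  0.        ,   0.        ,   1.        ]]), 'T': array([[ 0.99425753, -0.0662552 ,  0.08403693,  0.45843548],
       [-0.10693851, -0.58568186,  0.80345561, -0.70975348],
       [-0.0040142 , -0.80782857, -0.58940384,  0.59840209],
       [ 0.        ,  0.        ,  0.        ,  1.        ]])}
top {'mtx'
[... 223 characters left out ...]
       [-0.99987306,  0.00493063,  0.01515132, -0.01602849],
       [-0.01575109, -0.16243091, -0.98659419,  1.48722559],
       [ 0.        ,  0.        ,  0.        ,  1.        ]])}
wrist {'mtx': array([[328.15852341,   0.        , 276.22289802],
       [  0.        , 328.15852341, 208.11123374],
       [  0.        ,   0.        ,   1.        ]]), 'T': array([[-3.90389112e-01,  8.70016142e-01,  3.01111698e-01,
         1.57594120e-01],
       [ 9.20649843e-01,  3.68756344e-01,  1.28150794e-01,
        -5.85367547e-01],
       [ 4.56411007e-04,  3.27247112e-01, -9.44938686e-01,
         3.73444096e-01],
       [ 0.00000000e+00,  0.00000000e+00,  0.00000000e+00,
         1.00000000e+00]])}
```

View pics/a_top.png

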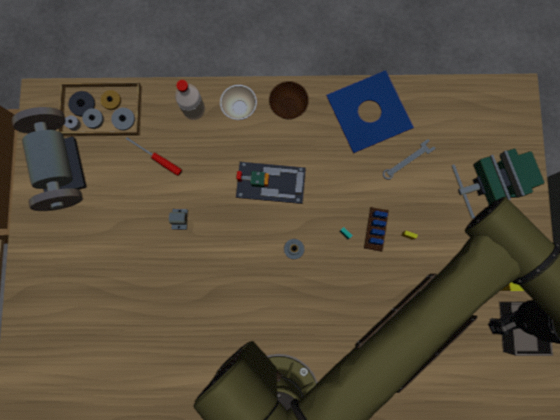

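View pics/a_side.png

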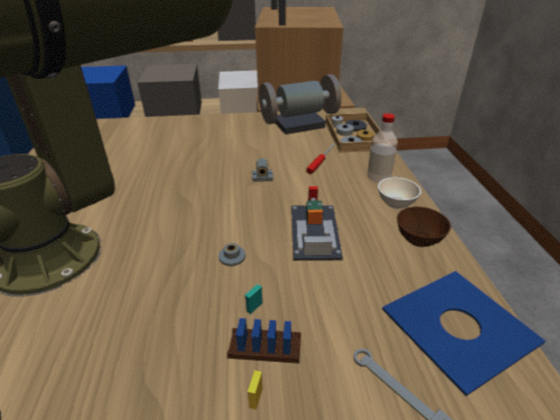

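View pics/a_wrist.png

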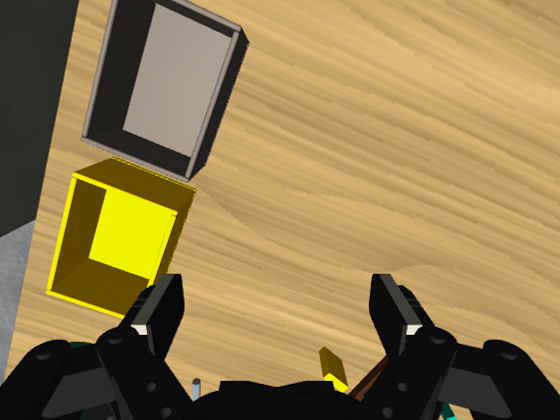

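The top view shows the fixture at about (271,183), with the red handle on its left at (239,176). The grey block is at (179,219), the flange at (293,248) and the rack with four blue plates at (377,229). The look-alikes are turquoise at (346,233) and yellow at (410,235). I'll enlarge these areas.

```bash
python3 - <<'E'
import cv2,numpy as np
t=cv2.imread("pics/a_top.png");s=cv2.imread("pics/a_side.png")
def crop(im,x,y,w,h,k): return cv2.resize(im[y:y+h,x:x+w],None,fx=k,fy=k,interpolation=cv2.INTER_CUBIC)
cv2.imwrite("pics/b1.png",crop(t,230,155,80,55,10))
cv2.imwrite("pics/b2.png",crop(t,160,200,40,40,14))
cv2.imwrite("pics/b3.png",crop(t,330,200,100,60,8))
cv2.imwrite("pics/b4.png",crop(s,240,150,110,115,5))
cv2.imwrite("pics/b5.png",crop(s,220,280,90,90,6))
E
```

```text
(no output)
```

View pics/b1.png

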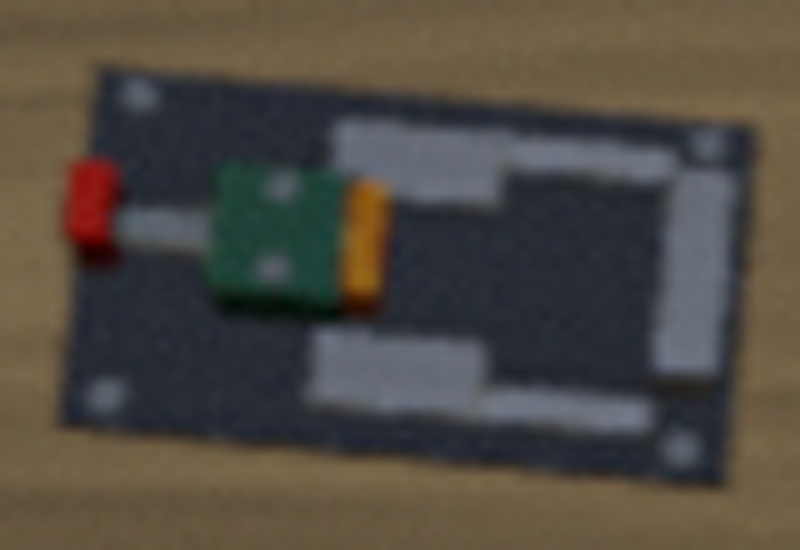

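View pics/b2.png

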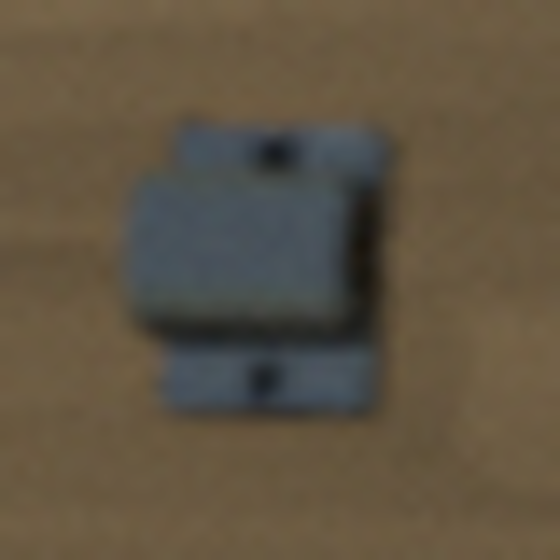

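View pics/b3.png

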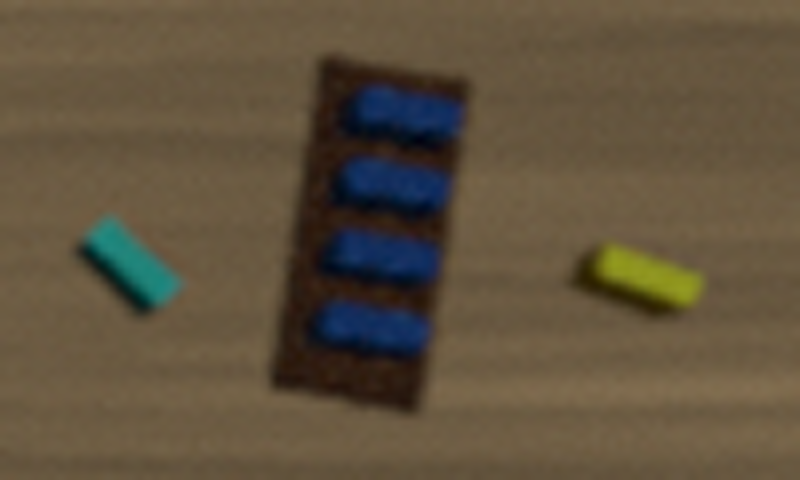

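View pics/b4.png

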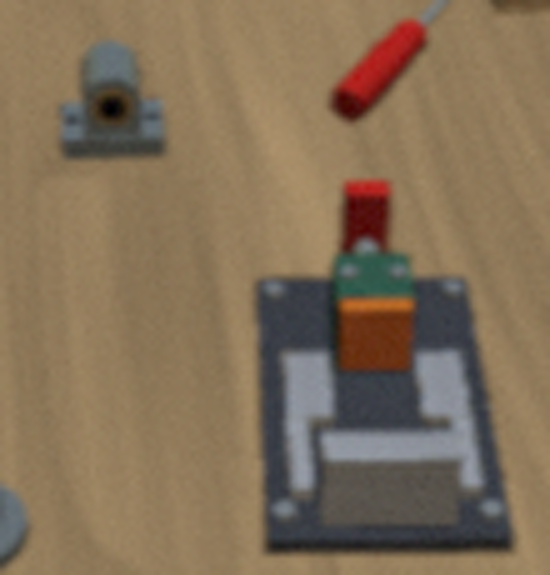

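View pics/b5.png

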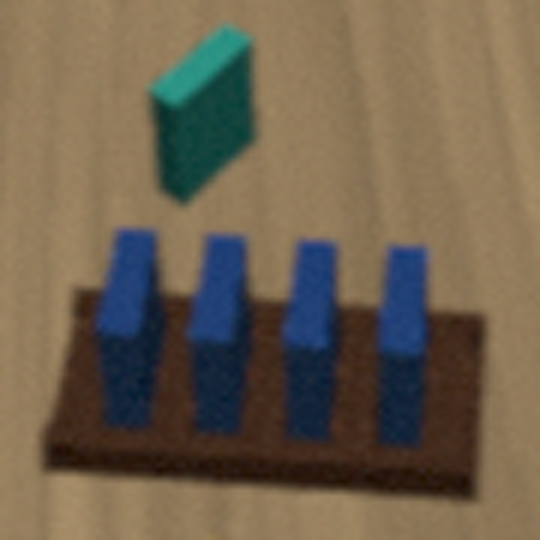

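The choice is clear. The pillow block at top (179,219) has a foot with bolt holes and a bush, while the round grey flange at (293,248) does not belong in the nest. The plates are the four blue ones in the rack, and the turquoise and yellow ones are decoys. The pad faces the end stop, so fixture y is roughly world y. Next I'll fit the poses.

```bash
cat > h.py <<'E'
import numpy as np,cv2
from scipy.optimize import least_squares
from workcell import *
def proj(c,P):
    R=c["T"][:3,:3];t=c["T"][:3,3]
    return cv2.projectPoints(np.asarray(P,float).reshape(-1,3),cv2.Rodrigues(R.T)[0],-R.T@t,c["mtx"],None)[0].reshape(-1,2)
def world(p,L):
    x,y,a=p[:3];L=np.asarray(L,float)
    return np.c_[x+np.cos(a)*L[:,0]-np.sin(a)*L[:,1],y+np.sin(a)*L[:,0]+np.cos(a)*L[:,1],L[:,2]]
def fit(obs,p0):
    # obs: list of (calib, local points mm, pixels)
    f=lambda p:np.concatenate([(proj(c,world(p,np.array(L)/1000.))-np.array(px,float)).ravel() for c,L,px in obs])
    r=least_squares(f,p0,loss="soft_l1");return r.x,r.fun.reshape(-1,2)
def plane(c,px,z):
    d=c["T"][:3,:3]@np.linalg.inv(c["mtx"])@[px[0],px[1],1];o=c["T"][:3,3]
    return o+d*(z-o[2])/d[2]
E
python3 - <<'E'
from h import *
T=calibration("top");S=calibration("side")
c=lambda k,ox,oy,l:[(ox+x/k,oy+y/k) for x,y in l]
Lf=[(55,100,10),(55,-100,10),(-55,-100,10),(-55,100,10)]
pt=c(10,230,155,[(100,68),(758,125),(728,485),(62,428)])
ps=c(5,240,150,[(462,282),(510,543),(268,543),(262,282)])
np.set_printoptions(precision=4,suppress=True)
for o in ([(T,Lf,pt)],[(S,Lf,ps)],[(T,Lf,pt),(S,Lf,ps)]):
    p,r=fit(o,[.45,0,0]);print("fix",p,abs(r).max())
Lb=[(30,22,14),(30,-22,14),(-30,-22,14),(-30,22,14)]
pb=c(14,160,200,[(185,122),(390,130),(375,408),(162,405)])
p,r=fit([(T,Lb,pb)],[.4,.2,0]);print("block",p,abs(r).max())
Lr=[(-27,62,10),(27,62,10),(27,-62,10),(-27,-62,10)]
pr=c(8,330,200,[(325,57),(470,80),(418,410),(272,385)])
p,r=fit([(T,Lr,pr)],[.4,-.2,-1.57]);print("rack",p,abs(r).max())
# pad front corners top z=56mm in top crop
for q in [(390,185),(383,308)]:
    print("pad",plane(T,c(10,230,155,[q])[0],.056))
print(plane(T,(239,176),.072))
E
```

```text
fix [ 0.6086  0.0183 -0.0934] 0.46780053006381195
fix [ 0.6078  0.0133 -0.1063] 1.2814550717858992
fix [ 0.6083  0.0164 -0.0974] 1.5853670989084208
block [ 0.5002  0.2861 -0.0361] 0.2470118528779608
rack [ 0.4687 -0.2883 -1.7586] 0.4677691168103877
pad [0.6255 0.0234 0.056 ]
pad [0.5894 0.0254 0.056 ]
[0.6151 0.1085 0.072 ]
```

```bash
cat >> h.py <<'E'
def go(x,y,z,yaw):
    s=observe();p=s["position"];a=s["ee_rot"][2]
    d=np.array([x,y,z])-p
    tx=d[0]*np.cos(a)+d[1]*np.sin(a);tz=-d[0]*np.sin(a)+d[1]*np.cos(a)
    w=(yaw-a+np.pi)%(2*np.pi)-np.pi
    print(f"tx {tx/.03:.3f} ty {-d[2]/.03:.3f} tz {tz/.03:.3f} yaw {-np.degrees(w)/8:.3f}  dist {np.linalg.norm(d):.3f}")
def st():
    s=observe();print(f"t {s['t']:.2f} p {np.round(s['position'],4)} rpy {np.round(s['ee_rot'],4)} F {np.round(s['force'],1)} w {s['grip_width']:.4f} q {np.round(s['qpos'],2)}")
E
python3 -c "
from h import *
go(.5,.236,.23,1.535)"
python3 -m handwheel '[{"tx":2,"tz":2,"yaw":-1},{"tx":4,"tz":4,"yaw":-2},{"tx":18.4,"tz":20.7,"yaw":-8.1},{"tx":18.4,"tz":20.7,"yaw":-8.1},{"tx":18.4,"tz":20.7,"yaw":-8.1},{"tx":18.4,"tz":20.7,"yaw":-8.1},{"tx":18.4,"tz":20.7,"yaw":-8.1},{"tx":18.4,"tz":20.7,"yaw":-8.1},{"tx":18.4,"tz":20.7,"yaw":-8.1},{"tx":18.4,"tz":20.7,"yaw":-8.1},{"tx":18.4,"tz":20.7,"yaw":-8.1},{"tx":18.4,"tz":20.7,"yaw":-8.1}]'
python3 -c "
from h import *
st();go(.5,.236,.23,1.535)"
```

```text
tx 18.414 ty 0.017 tz 20.714 yaw -8.116  dist 0.831
t 0.15 p [ 0.2346 -0.552   0.2305] rpy [-1.5694e+00  1.0000e-04  4.0180e-01] F [-0.2 -0.8  0.1] w 0.0853 q [-0.84  0.04  0.08 -0.   -1.62 -0.33]
tx 18.414 ty 0.017 tz 20.714 yaw -8.116  dist 0.831invalid input
```

```bash
python3 -m handwheel '[{"tx":1.5,"ty":0,"tz":1.5,"yaw":-1,"grip":1}]'; python3 -m handwheel --help | head
```

```text
t: 0.25
position: [0.2519, -0.5073, 0.2279]
ee_rot: [-1.565, 0.002, 0.538]
force: [1.7, 0.2, 0.6]
grip_width: 0.0853invalid input: not JSON, or not a number
```

```bash
python3 -c "
from h import *
go(.5,.236,.23,1.535)"
python3 -m handwheel '[{"tx":3,"tz":2,"ty":0,"yaw":-1,"grip":1},{"tx":20,"ty":0,"tz":17,"yaw":-7,"grip":1}]'
python3 -c "
from h import *
st();go(.5,.236,.23,1.535)"
```

```text
tx 19.804 ty -0.070 tz 17.032 yaw -7.138  dist 0.784
t: 0.45
position: [0.2906, -0.4117, 0.2303]
ee_rot: [-1.569, 0.0, 0.836]
force: [1.5, 0.3, 0.8]
grip_width: 0.0853
t 0.45 p [ 0.2906 -0.4117  0.2303] rpy [-1.5692  0.      0.8357] F [1.5 0.3 0.8] w 0.0853 q [-0.56 -0.22 -0.16 -0.   -1.63 -0.18]
tx 20.696 ty 0.010 tz 9.300 yaw -5.008  dist 0.681
```

```bash

python3 -m handwheel '[{"tx":20.7,"ty":0,"tz":9.3,"yaw":-5,"grip":1},{"tx":20.7,"ty":0,"tz":9.3,"yaw":-5,"grip":1},{"tx":20.7,"ty":0,"tz":9.3,"yaw":-5,"grip":1},{"tx":20.7,"ty":0,"tz":9.3,"yaw":-5,"grip":1},{"tx":20.7,"ty":0,"tz":9.3,"yaw":-5,"grip":1},{"tx":20.7,"ty":0,"tz":9.3,"yaw":-5,"grip":1},{"tx":20.7,"ty":0,"tz":9.3,"yaw":-5,"grip":1},{"tx":20.7,"ty":0,"tz":9.3,"yaw":-5,"grip":1},{"tx":20.7,"ty":0,"tz":9.3,"yaw":-5,"grip":1},{"tx":20.7,"ty":0,"tz":9.3,"yaw":-5,"grip":1},{"tx":20.7,"ty":0,"tz":9.3,"yaw":-5,"grip":1},{"tx":20.7,"ty":0,"tz":9.3,"yaw":-5,"grip":1}]'
python3 -c "
from h import *
st();go(.5,.236,.23,1.535)"
```

```text
t: 1.65
position: [0.4777, 0.1592, 0.2313]
ee_rot: [-1.571, -0.0, 1.53]
force: [0.3, -0.5, 0.8]
grip_width: 0.085
t 1.65 p [0.4777 0.1592 0.2313] rpy [-1.571e+00 -4.000e-04  1.530e+00] F [ 0.3 -0.5  0.8] w 0.0850 q [ 0.72 -0.22 -0.16 -0.   -1.63 -0.76]
tx 2.588 ty 0.043 tz -0.639 yaw -0.036  dist 0.080
```

```bash

python3 -m handwheel '[{"tx":2.6,"ty":0,"tz":-0.64,"yaw":0,"grip":1},{"tx":2.6,"ty":0,"tz":-0.64,"yaw":0,"grip":1},{"tx":2.6,"ty":0,"tz":-0.64,"yaw":0,"grip":1},{"tx":2.6,"ty":0,"tz":-0.64,"yaw":0,"grip":1}]'
python3 - <<'E'
from h import *
st();c=calibration("wrist");im=get_image("wrist");cv2.imwrite("pics/c_wrist.png",im);np.savez("c_wrist.npz",**c)
E
```

```text
t: 2.05
position: [0.4998, 0.2344, 0.2305]
ee_rot: [-1.57, 0.001, 1.53]
force: [-0.1, -0.7, 0.3]
grip_width: 0.0853
t 2.05 p [0.4998 0.2344 0.2305] rpy [-1.5695e+00  1.2000e-03  1.5302e+00] F [-0.1 -0.7  0.3] w 0.0853 q [ 0.8  -0.09 -0.04 -0.   -1.62 -0.84]
```

View pics/c_wrist.png

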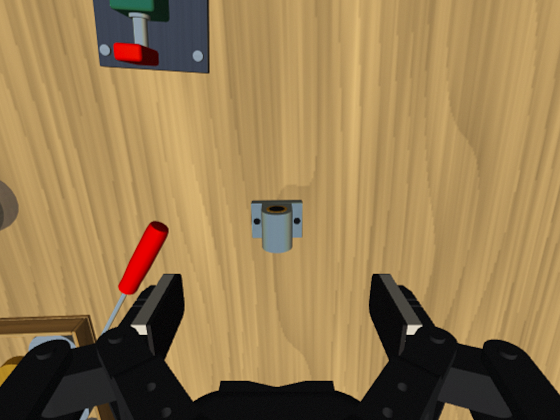

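The block is at (277,225), centred in the wrist view. Now an enlarged crop.

```bash
python3 - <<'E'
import cv2
im=cv2.imread("pics/c_wrist.png")
cv2.imwrite("pics/c2.png",cv2.resize(im[190:260,240:315],None,fx=8,fy=8,interpolation=cv2.INTER_CUBIC))
E
```

```text
(no output)
```

View pics/c2.png

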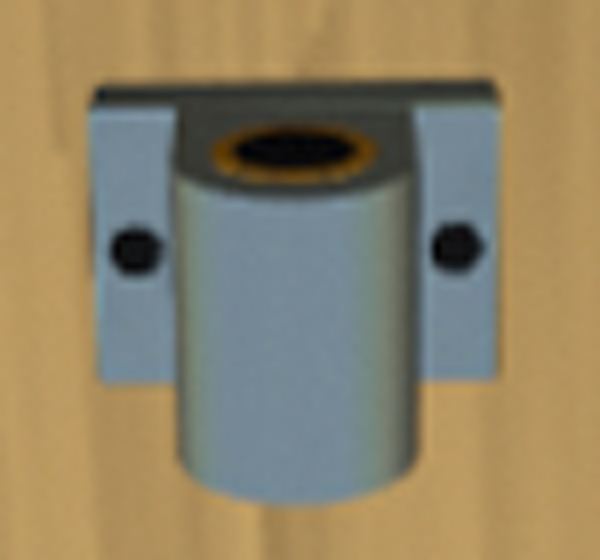

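```bash
python3 - <<'E'
from h import *
c=dict(np.load("c_wrist.npz"))
px=[(240+x/8,190+y/8) for x,y in [(92,107),(498,103),(497,380),(100,382)]]
p,r=fit([(c,[(30,-22,14),(-30,-22,14),(-30,22,14),(30,22,14)],px)],[.5,.286,0]);print(p,abs(r).max())
a=[plane(c,(240+x/8,190+y/8),.014) for x,y in [(136,251),(457,248)]];print(a,(a[0]+a[1])/2)
go(p[0],p[1],.08,p[2]+np.pi/2);go(p[0],p[1],.016,p[2]+np.pi/2)
E
```

```text
[ 0.50169988  0.28924446 -0.0319664 ] 0.7285511991731255
[array([0.52533153, 0.28908037, 0.014     ]), array([0.4782186 , 0.29057267, 0.014     ])] [0.50177507 0.28982652 0.014     ]
tx 1.851 ty 5.037 tz 0.017 yaw -0.068  dist 0.161
tx 1.851 ty 7.170 tz 0.017 yaw -0.068  dist 0.222
```

```bash

python3 -m handwheel '[{"tx":1.85,"ty":0,"tz":0,"yaw":0,"grip":1},{"tx":1.85,"ty":1.5,"tz":0,"yaw":0,"grip":1},{"tx":1.85,"ty":3,"tz":0,"yaw":0,"grip":1},{"tx":1.85,"ty":4.5,"tz":0,"yaw":0,"grip":1},{"tx":1.85,"ty":5.5,"tz":0,"yaw":0,"grip":1},{"tx":1.85,"ty":6.5,"tz":0,"yaw":0,"grip":1},{"tx":1.85,"ty":7,"tz":0,"yaw":0,"grip":1},{"tx":1.85,"ty":7,"tz":0,"yaw":0,"grip":1}]' 60
python3 - <<'E'
from h import *
st();im=get_image("wrist");cv2.imwrite("pics/d.png",im)
E
```

```text
t: 2.9
position: [0.5015, 0.2879, 0.0196]
ee_rot: [-1.568, 0.002, 1.528]
force: [-0.4, -0.4, 0.3]
grip_width: 0.0856
t 2.90 p [0.5015 0.2879 0.0196] rpy [-1.5683  0.0023  1.5281] F [-0.4 -0.4  0.3] w 0.0856 q [ 0.87  0.07 -0.28 -0.   -1.23 -0.91]
```

View pics/d.png

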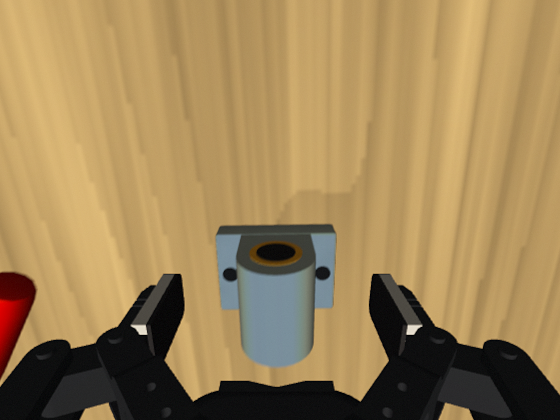

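The block sits centred between the open fingers, with its housing at about (275,290). Closing now.

```bash

python3 -m handwheel '[{"tx":0.05,"ty":0.1,"tz":0,"yaw":0,"grip":0},{"tx":0.05,"ty":0.1,"tz":0,"yaw":0,"grip":-1},{"tx":0.05,"ty":0.1,"tz":0,"yaw":0,"grip":-1},{"tx":0.05,"ty":0.1,"tz":0,"yaw":0,"grip":-1},{"tx":0.05,"ty":0.1,"tz":0,"yaw":0,"grip":-1},{"tx":0.05,"ty":0.1,"tz":0,"yaw":0,"grip":-1},{"tx":0.05,"ty":0.1,"tz":0,"yaw":0,"grip":-1},{"tx":0.05,"ty":0.1,"tz":0,"yaw":0,"grip":-1}]' 60
python3 - <<'E'
from h import *
st();im=get_image("wrist");cv2.imwrite("pics/e.png",im)
E
```

```text
t: 3.75
position: [0.5029, 0.2916, 0.0195]
ee_rot: [-1.572, -0.001, 1.53]
force: [-0.7, 0.6, 6.0]
grip_width: 0.0328
t 3.75 p [0.5029 0.2916 0.0195] rpy [-1.5722e+00 -1.4000e-03  1.5295e+00] F [-0.7  0.6  6. ] w 0.0328 q [ 0.87  0.07 -0.28  0.   -1.22 -0.91]
```

View pics/e.png

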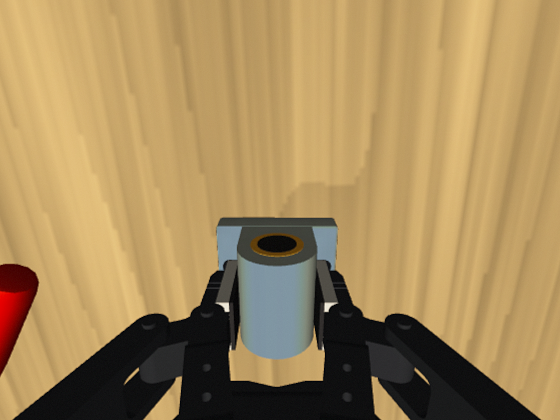

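```bash

python3 -m handwheel '[{"tx":0,"ty":-1,"tz":0,"yaw":0,"grip":-1},{"tx":0,"ty":-2,"tz":0,"yaw":0,"grip":-1},{"tx":0,"ty":-3.5,"tz":0,"yaw":0,"grip":-1},{"tx":0,"ty":-5,"tz":0,"yaw":0,"grip":-1},{"tx":0,"ty":-6.5,"tz":0,"yaw":0,"grip":-1},{"tx":0,"ty":-7,"tz":0,"yaw":0,"grip":-1}]' 60
python3 - <<'E'
from h import *
st();go(.607,.03,.23,1.476)
E
```

```text
t: 4.4
position: [0.5036, 0.2913, 0.2334]
ee_rot: [-1.576, -0.004, 1.529]
force: [0.9, -0.2, -2.4]
grip_width: 0.0331
t 4.40 p [0.5036 0.2913 0.2334] rpy [-1.5758 -0.004   1.529 ] F [ 0.9 -0.2 -2.4] w 0.0331 q [ 0.87 -0.01  0.03  0.   -1.61 -0.91]
tx -8.559 ty 0.115 tz -3.810 yaw 0.379  dist 0.281
```

```bash

python3 -m handwheel '[{"tx":-1,"ty":0,"tz":-0.5,"yaw":0.1,"grip":-1},{"tx":-2.4,"ty":0,"tz":-1.1,"yaw":0.2,"grip":-1},{"tx":-3.8,"ty":0,"tz":-1.7,"yaw":0.3,"grip":-1},{"tx":-5.2,"ty":0,"tz":-2.3,"yaw":0.38,"grip":-1},{"tx":-6.6,"ty":0,"tz":-2.9,"yaw":0.38,"grip":-1},{"tx":-7.8,"ty":0,"tz":-3.5,"yaw":0.38,"grip":-1},{"tx":-8.56,"ty":0,"tz":-3.8,"yaw":0.38,"grip":-1},{"tx":-8.56,"ty":0,"tz":-3.8,"yaw":0.38,"grip":-1},{"tx":-8.56,"ty":0,"tz":-3.8,"yaw":0.38,"grip":-1},{"tx":-8.56,"ty":0,"tz":-3.8,"yaw":0.38,"grip":-1}]' 60
python3 - <<'E'
from h import *
st();c=calibration("wrist");im=get_image("wrist");cv2.imwrite("pics/f.png",im);np.savez("f.npz",**c)
E
```

```text
t: 5.4
position: [0.6052, 0.0304, 0.2273]
ee_rot: [-1.569, 0.0, 1.477]
force: [0.2, 1.0, -3.6]
grip_width: 0.0327
t 5.40 p [0.6052 0.0304 0.2273] rpy [-1.5692  0.      1.4768] F [ 0.2  1.  -3.6] w 0.0327 q [ 0.38  0.06  0.1  -0.   -1.61 -0.47]
```

View pics/f.png

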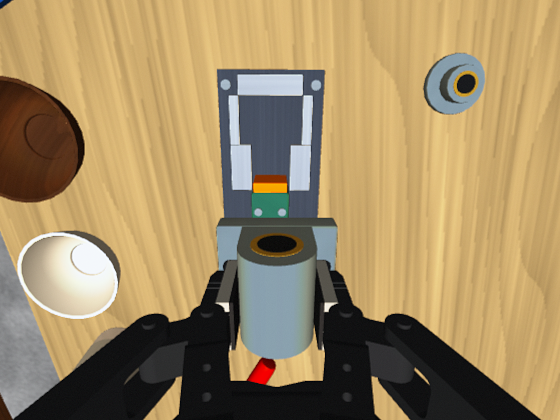

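The wrist view shows the fixture at columns 217–325, rows 70–215, with the nest at about (270,120) and the orange pad at (270,187). Next I'll take enlarged crops of the fixture and the held block.

```bash
python3 - <<'E'
import cv2
im=cv2.imread("pics/f.png")
cv2.imwrite("pics/f2.png",cv2.resize(im[60:225,205:340],None,fx=3.6,fy=3.6,interpolation=cv2.INTER_CUBIC))
cv2.imwrite("pics/f3.png",cv2.resize(im[205:365,200:355],None,fx=3.7,fy=3.7,interpolation=cv2.INTER_CUBIC))
E
```

```text
(no output)
```

View pics/f2.png

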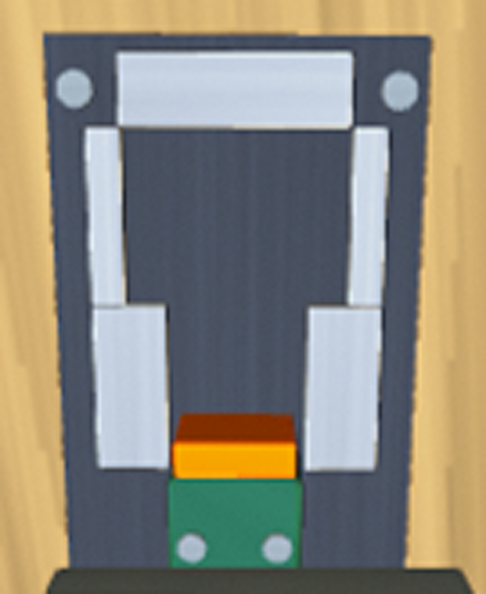

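View pics/f3.png

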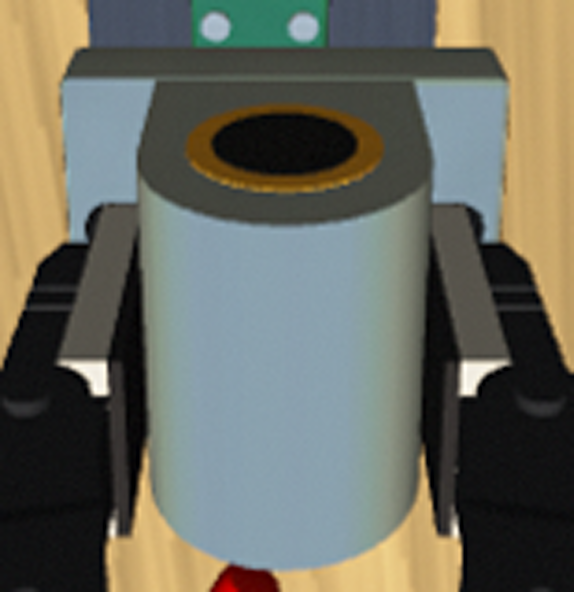

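```bash
python3 - <<'E'
from h import *
np.set_printoptions(precision=4,suppress=True)
c=dict(np.load("f.npz"))
k=3.6;q=lambda l:[(205+x/k,60+y/k) for x,y in l]
L=[(55,-100,10),(-55,-100,10),(21,-25,18),(-21,-25,18),(21,25,18),(-21,25,18),(30,-75,50),(-30,-75,50)]
P=q([(45,35),(430,38),(165,306),(309,307),(169,467),(305,470),(119,128),(351,127)])
p,r=fit([(c,L,P)],[.6085,.016,-.095]);print("fix",p);print(r)
f=lambda w:np.array([[np.cos(p[2]),np.sin(p[2])],[-np.sin(p[2]),np.cos(p[2])]])@(w[:2]-p[:2])
for z,l in((.056,[(174,442),(297,442)]),(.02,[(179,413),(294,413)])):
    for s in q(l): print("pad",z,f(plane(c,s,z)))
k3=3.7;q3=[(200+x/k3,205+y/k3) for x,y in [(78,48),(490,48),(62,80),(507,80),(285,224),(285,568)]]
Lb=np.array([(30,-22,0),(-30,-22,0),(30,-22,14),(-30,-22,14),(0,-22,53),(0,22,53)])/1000.
from scipy.spatial.transform import Rotation as R
def g(v):
    W=R.from_euler("xyz",[v[4],0,v[3]]).apply(Lb)+v[:3];return (proj(c,W)-q3).ravel()
s=observe();
o=least_squares(g,[.605,.03,.21,-.095,0]);print("blk",o.x);print(o.fun.reshape(-1,2))
print(f(o.x[:2]),"tcp",f(s["position"]),s["position"])
n=np.array([0,-.05]);a=p[2]
nest=p[:2]+np.array([[np.cos(a),-np.sin(a)],[np.sin(a),np.cos(a)]])@n;print("nest",nest)
E
```

```text
fix [ 0.6108  0.0211 -0.1001]
[[-0.8478 -0.5149]
 [ 0.7398 -0.7146]
 [ 0.2771  0.1384]
 [-0.2901  0.0667]
 [ 0.0479  0.622 ]
 [-0.0567 -0.0282]
 [-0.2373 -0.033 ]
 [ 0.3104  0.6105]]
pad 0.056 [0.0167 0.0064]
pad 0.056 [-0.017   0.0062]
pad 0.02 [0.0175 0.0067]
pad 0.02 [-0.0173  0.0065]
blk [ 0.6057  0.03    0.2061 -0.095   0.0109]
[[-0.3471 -0.3053]
 [ 0.357  -0.32  ]
 [-0.5335  0.7736]
 [ 0.4143  0.7542]
 [ 0.098  -0.2037]
 [-0.0143 -0.5886]]
[-0.006   0.0083] tcp [-0.0065  0.0089] [0.6053 0.0306 0.2277]
nest [ 0.6059 -0.0287]
```

```bash
python3 - <<'E'
from h import *
go(.6055,-.0281,.065,1.473)
E
python3 -m handwheel '[{"tx":-1,"ty":0,"tz":0,"yaw":0,"grip":-1},{"tx":-1.96,"ty":0.7,"tz":-0.2,"yaw":0.03,"grip":-1},{"tx":-1.96,"ty":2,"tz":-0.2,"yaw":0.03,"grip":-1},{"tx":-1.96,"ty":3.3,"tz":-0.2,"yaw":0.03,"grip":-1},{"tx":-1.96,"ty":4.5,"tz":-0.2,"yaw":0.03,"grip":-1},{"tx":-1.96,"ty":5.3,"tz":-0.2,"yaw":0.03,"grip":-1},{"tx":-1.96,"ty":5.3,"tz":-0.2,"yaw":0.03,"grip":-1},{"tx":-1.96,"ty":5.3,"tz":-0.2,"yaw":0.03,"grip":-1}]' 60
python3 - <<'E'
from h import *
st();go(.6055,-.0281,.03,1.473);c=calibration("wrist");im=get_image("wrist");cv2.imwrite("pics/g.png",im);np.savez("g.npz",**c);cv2.imwrite("pics/gs.png",cv2.resize(get_image("side")[150:290,240:400],None,fx=4.5,fy=4.2,interpolation=cv2.INTER_CUBIC))
E
```

```text
tx -1.948 ty 5.422 tz -0.190 yaw 0.031  dist 0.173
t: 6.25
position: [0.6063, -0.0288, 0.0702]
ee_rot: [-1.571, 0.001, 1.473]
force: [-0.2, 0.3, -1.9]
grip_width: 0.0326
t 6.25 p [ 0.6063 -0.0288  0.0702] rpy [-1.5713e+00  5.0000e-04  1.4733e+00] F [-0.2  0.3 -1.9] w 0.0326 q [ 0.28  0.1  -0.15  0.   -1.32 -0.38]
tx 0.022 ty 1.341 tz 0.030 yaw 0.002  dist 0.040
```

View pics/g.png

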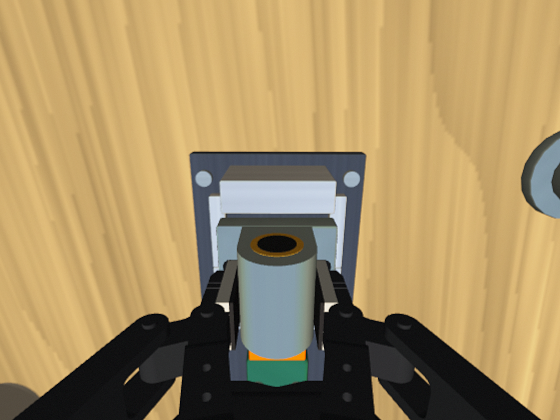

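View pics/gs.png

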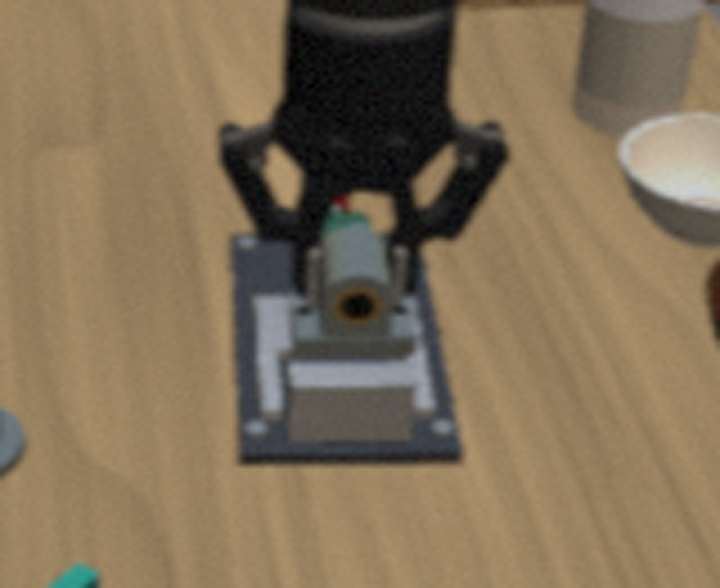

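The held block (columns 217–337) is centred on the end stop (221–335). I'll check y in a crop before lowering.

```bash
python3 - <<'E'
import cv2
im=cv2.imread("pics/g.png")
cv2.imwrite("pics/g2.png",cv2.resize(im[145:285,180:380],None,fx=4,fy=4,interpolation=cv2.INTER_CUBIC))
E
```

View pics/g2.png

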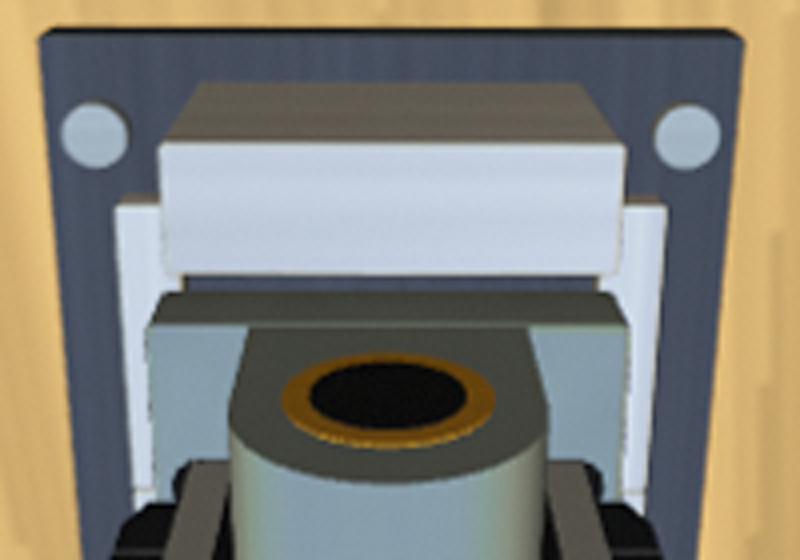

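```bash

python3 -m handwheel '[{"tx":0.02,"ty":0.4,"tz":0.02,"yaw":0,"grip":-1},{"tx":0.02,"ty":0.8,"tz":0.02,"yaw":0,"grip":-1},{"tx":0.02,"ty":1.05,"tz":0.02,"yaw":0,"grip":-1},{"tx":0.02,"ty":1.2,"tz":0.02,"yaw":0,"grip":-1},{"tx":0.02,"ty":1.3,"tz":0.02,"yaw":0,"grip":-1},{"tx":0.02,"ty":1.35,"tz":0.02,"yaw":0,"grip":-1},{"tx":0.02,"ty":1.38,"tz":0.02,"yaw":0,"grip":-1}]' 60
python3 - <<'E'
from h import *
st()
E
```

```text
t: 7.05
position: [0.6056, -0.029, 0.0295]
ee_rot: [-1.571, 0.001, 1.472]
force: [-7.6, 0.2, 9.5]
grip_width: 0.0326
t 7.05 p [ 0.6056 -0.029   0.0295] rpy [-1.5711e+00  6.0000e-04  1.4722e+00] F [-7.6  0.2  9.5] w 0.0326 q [ 0.28  0.13 -0.2   0.   -1.25 -0.38]
```

```bash

python3 -m handwheel '[{"tx":0,"ty":0,"tz":0,"yaw":0,"grip":-0.2},{"tx":0,"ty":0,"tz":0,"yaw":0,"grip":0.2},{"tx":0,"ty":0,"tz":0,"yaw":0,"grip":0.6},{"tx":0,"ty":0,"tz":0,"yaw":0,"grip":0.6}]' 60
python3 - <<'E'
from h import *
st();c=calibration("wrist");im=get_image("wrist");cv2.imwrite("pics/i.png",im)
E
python3 -m handwheel '[{"tx":0,"ty":-1,"tz":0,"yaw":0,"grip":1},{"tx":0,"ty":-2.5,"tz":0,"yaw":0,"grip":1},{"tx":0,"ty":-4,"tz":0,"yaw":0,"grip":1},{"tx":0,"ty":-5.5,"tz":0,"yaw":0,"grip":1},{"tx":1,"ty":-6.5,"tz":0,"yaw":0,"grip":1},{"tx":1.5,"ty":-6.5,"tz":0,"yaw":0,"grip":1},{"tx":1.5,"ty":-6.5,"tz":0,"yaw":0,"grip":1},{"tx":1.5,"ty":-6.5,"tz":0,"yaw":0,"grip":1}]' 60
python3 - <<'E'
from h import *
st();c=calibration("wrist");im=get_image("wrist");cv2.imwrite("pics/j.png",im);np.savez("j.npz",**c)
cv2.imwrite("pics/j2.png",cv2.resize(im[60:300,190:370],None,fx=3.2,fy=2.5,interpolation=cv2.INTER_CUBIC))
E
```

```text
t: 7.45
position: [0.6058, -0.0287, 0.028]
ee_rot: [-1.571, -0.0, 1.472]
force: [0.4, -0.9, -0.4]
grip_width: 0.0684
t 7.45 p [ 0.6058 -0.0287  0.028 ] rpy [-1.5714e+00 -2.0000e-04  1.4719e+00] F [ 0.4 -0.9 -0.4] w 0.0684 q [ 0.28  0.13 -0.2   0.   -1.25 -0.38]
t: 8.3
position: [0.6096, 0.0162, 0.2215]
ee_rot: [-1.569, 0.0, 1.473]
force: [0.8, 0.2, -0.2]
grip_width: 0.0853
t 8.30 p [0.6096 0.0162 0.2215] rpy [-1.5688e+00  4.0000e-04  1.4727e+00] F [ 0.8  0.2 -0.2] w 0.0853 q [ 0.35  0.07  0.1  -0.   -1.6  -0.45]
```

View pics/j.png

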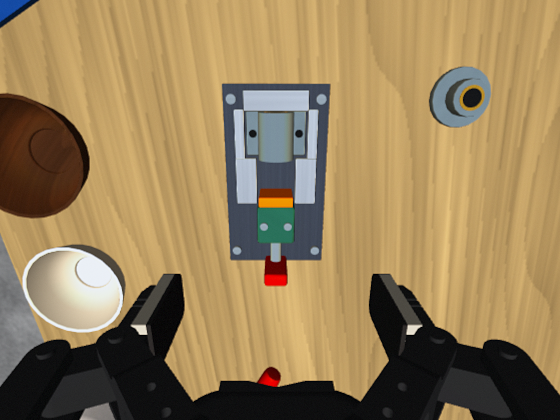

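View pics/j2.png

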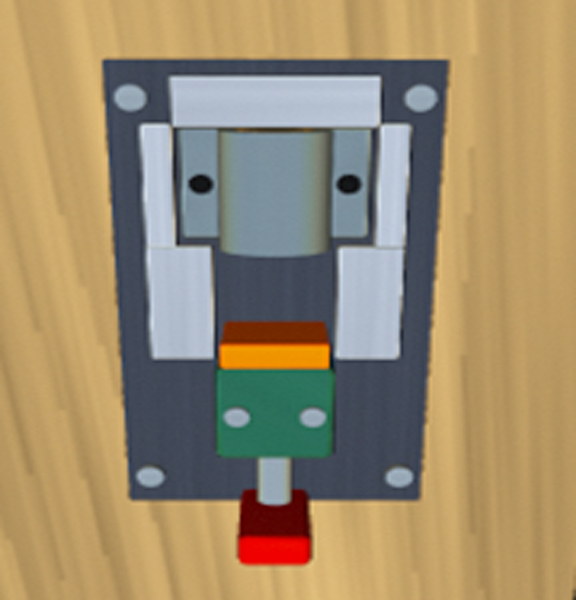

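```bash
python3 - <<'E'
from h import *
np.set_printoptions(precision=4,suppress=True)
c=dict(np.load("j.npz"))
q=lambda l:[(190+x/3.2,60+y/2.5) for x,y in l]
L=[(55,-100,10),(-55,-100,10),(-55,100,10),(55,100,10),(21,-25,18),(-21,-25,18),(21,25,18),(-21,25,18)]
P=q([(104,60),(449,60),(419,499),(131,498),(215,247),(338,247),(213,357),(335,358)])
p,r=fit([(c,L,P)],[.6085,.016,-.095]);print("fix",p);print(r.T)
f=lambda w:np.array([[np.cos(p[2]),np.sin(p[2])],[-np.sin(p[2]),np.cos(p[2])]])@(w[:2]-p[:2])
for n,z,l in(("pad",.056,[(220,344),(330,344)]),("padb",.02,[(224,322),(326,322)]),("foot+y",.024,[(180,237),(369,237)]),("holes",.024,[(201,184),(348,184)]),("handle",.072,[(275,551)])):
    for s in q(l): print(n,f(plane(c,s,z)))
go(.46,-.30,.23,-.19)
E
```

```text
fix [ 0.6107  0.0206 -0.1023]
[[-0.5808  0.4993  0.325  -0.6645 -0.8278  0.2954  0.5285  0.1953]
 [-0.8649 -0.4536  0.7571  0.9319 -0.2323 -0.1048  0.5196  0.2289]]
pad [0.017  0.0066]
pad [-0.0168  0.0065]
padb [0.0175 0.0077]
padb [-0.0172  0.0076]
foot+y [ 0.0311 -0.03  ]
foot+y [-0.0303 -0.0302]
holes [ 0.0238 -0.0516]
holes [-0.0229 -0.0518]
handle [-0.0001  0.09  ]
tx -10.966 ty -0.286 tz 3.923 yaw 11.904  dist 0.349
```

The block is seated, at about (0.4, −51) mm in the fixture, and let go. The gap is about 35 mm, so one plate plus 20 mm of travel (32 mm) should fall short and two will be needed. Next I'll look at the rack.

```bash
python3 - <<'E'
from h import *
go(.418,-.285,.23,-.188)
E
python3 -m handwheel '[{"tx":-1,"ty":0,"tz":0.5,"yaw":1,"grip":1},{"tx":-2.5,"ty":-0.3,"tz":1.2,"yaw":2,"grip":1},{"tx":-4,"ty":-0.3,"tz":2,"yaw":3,"grip":1},{"tx":-5.4,"ty":-0.3,"tz":2.8,"yaw":4,"grip":1},{"tx":-6.8,"ty":-0.3,"tz":3.6,"yaw":5,"grip":1},{"tx":-8.2,"ty":-0.3,"tz":4.4,"yaw":6,"grip":1},{"tx":-9.6,"ty":-0.3,"tz":5.2,"yaw":7,"grip":1},{"tx":-10.6,"ty":-0.3,"tz":5.3,"yaw":8,"grip":1},{"tx":-10.6,"ty":-0.3,"tz":5.3,"yaw":9,"grip":1},{"tx":-10.6,"ty":-0.3,"tz":5.3,"yaw":10,"grip":1},{"tx":-10.6,"ty":-0.3,"tz":5.3,"yaw":11,"grip":1},{"tx":-10.6,"ty":-0.3,"tz":5.3,"yaw":11.9,"grip":1}]' 60
python3 - <<'E'
from h import *
st();go(.418,-.285,.23,-.188)
E
```

```text
tx -10.606 ty -0.286 tz 5.366 yaw 11.890  dist 0.357
t: 9.55
position: [0.4195, -0.2854, 0.2308]
ee_rot: [-1.571, 0.002, -0.197]
force: [-0.2, 0.7, 0.3]
grip_width: 0.0852
t 9.55 p [ 0.4195 -0.2854  0.2308] rpy [-1.5708  0.0017 -0.1965] F [-0.2  0.7  0.3] w 0.0852 q [-0.2  -0.21 -0.15 -0.   -1.63 -1.57]
tx -0.052 ty 0.028 tz 0.003 yaw -0.061  dist 0.002
```

```bash
python3 - <<'E'
from h import *
st();c=calibration("wrist");im=get_image("wrist");cv2.imwrite("pics/k.png",im);np.savez("k.npz",**c)
cv2.imwrite("pics/k2.png",cv2.resize(im[150:290,220:340],None,fx=5,fy=4.2,interpolation=cv2.INTER_CUBIC))
E
```

```text
t 9.55 p [ 0.4195 -0.2854  0.2308] rpy [-1.5708  0.0017 -0.1965] F [-0.2  0.7  0.3] w 0.0852 q [-0.2  -0.21 -0.15 -0.   -1.63 -1.57]
```

View pics/k.png

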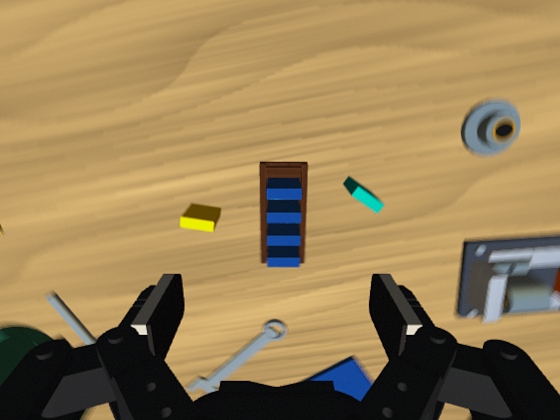

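View pics/k2.png

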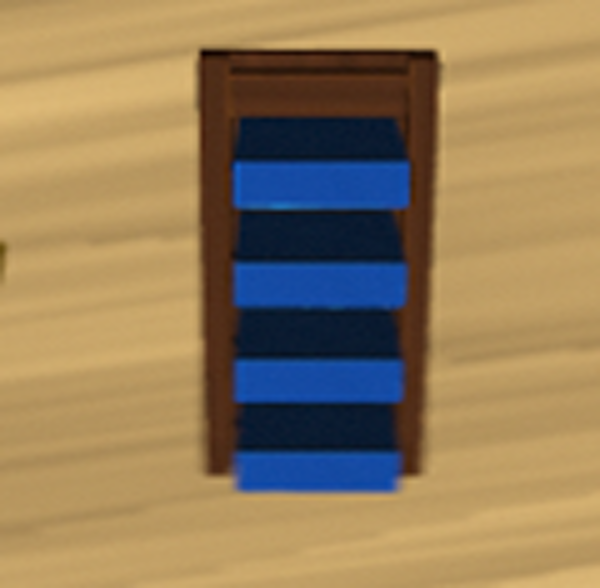

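The rack's four plate tops, bright blue, run from (284,194) to (283,262). The turquoise decoy at (365,195) and the yellow at (200,218) are well apart. I'll take the top one in the picture, which is nearest the robot.

```bash
python3 - <<'E'
from h import *
np.set_printoptions(precision=4,suppress=True)
c=dict(np.load("k.npz"))
q=lambda l:[(220+x/5,150+y/4.2) for x,y in l]
for n,l in (("A",[(234,162),(410,162),(410,208),(234,208)]),("B",[(233,262),(408,262),(408,308),(234,306)]),("C",[(235,360),(405,360),(403,402),(235,402)]),("D",[(236,452),(400,452),(398,491),(237,491)])):
    W=np.array([plane(c,s,.054) for s in q(l)])[:,:2];m=W.mean(0);e=W[1]-W[0]+W[2]-W[3]
    print(n,m,np.linalg.norm(e)/2,np.linalg.norm(W[2]-W[1]),"jawdir",np.arctan2(e[1],e[0]))
    
E
```

```text
A [ 0.4326 -0.2799] 0.03577250718710538 0.011606438069671612 jawdir 1.373690764762895
B [ 0.4578 -0.285 ] 0.0363626306206599 0.012200892898549965 jawdir 1.3663667900570082
C [ 0.4835 -0.2902] 0.03609382770632506 0.0116985195135804 jawdir 1.373791459318449
D [ 0.5088 -0.2954] 0.03553876490366193 0.011391575358405544 jawdir 1.3738414810697808
```

```bash
python3 - <<'E'
from h import *
go(.4326,-.2799,.03,-.2)
E
python3 -m handwheel '[{"tx":0.4,"ty":1,"tz":0.26,"yaw":0,"grip":1},{"tx":0.4,"ty":2.5,"tz":0.26,"yaw":0,"grip":0.5},{"tx":0.4,"ty":3.6,"tz":0.26,"yaw":0,"grip":0.4},{"tx":0.4,"ty":3.6,"tz":0.26,"yaw":0,"grip":0.4},{"tx":0.4,"ty":3.6,"tz":0.26,"yaw":0,"grip":0.4}]' 60
python3 - <<'E'
from h import *
st();go(.4326,-.2799,.029,-.2);c=calibration("wrist");im=get_image("wrist");cv2.imwrite("pics/l.png",im);np.savez("l.npz",**c)
E
```

```text
tx 0.390 ty 6.696 tz 0.264 yaw -0.015  dist 0.201
t: 10.1
position: [0.4332, -0.28, 0.1245]
ee_rot: [-1.572, 0.001, -0.189]
force: [-0.2, -0.6, 1.1]
grip_width: 0.06
t 10.10 p [ 0.4332 -0.28    0.1245] rpy [-1.572e+00  8.000e-04 -1.887e-01] F [-0.2 -0.6  1.1] w 0.0600 q [-0.18 -0.17 -0.31  0.   -1.43 -1.58]
tx -0.021 ty 3.185 tz 0.000 yaw 0.081  dist 0.096
```

View pics/l.png

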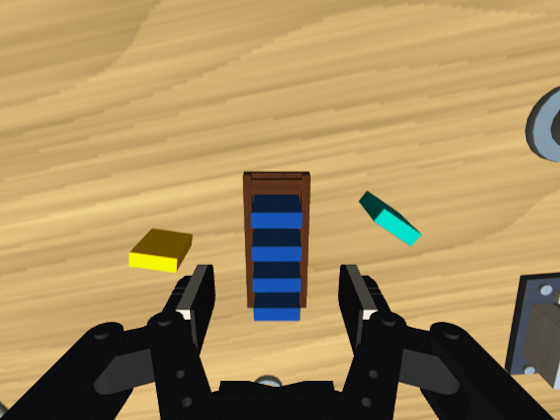

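```bash

python3 -m handwheel '[{"tx":-0.02,"ty":1,"tz":0,"yaw":0.08,"grip":0.4},{"tx":-0.02,"ty":2,"tz":0,"yaw":0.08,"grip":0.4},{"tx":-0.02,"ty":2.8,"tz":0,"yaw":0.08,"grip":0.4},{"tx":-0.02,"ty":3.18,"tz":0,"yaw":0.08,"grip":0.4},{"tx":-0.02,"ty":3.18,"tz":0,"yaw":0.08,"grip":0.4},{"tx":-0.02,"ty":3.18,"tz":0,"yaw":0.08,"grip":-0.2},{"tx":-0.02,"ty":3.18,"tz":0,"yaw":0.08,"grip":-1},{"tx":-0.02,"ty":3.18,"tz":0,"yaw":0.08,"grip":-1},{"tx":-0.02,"ty":3.18,"tz":0,"yaw":0.08,"grip":-1},{"tx":-0.02,"ty":3.18,"tz":0,"yaw":0.08,"grip":-1}]' 40
python3 - <<'E'
from h import *
st();c=calibration("wrist");im=get_image("wrist");cv2.imwrite("pics/m.png",im);np.savez("m.npz",**c)
E
```

```text
t: 11.15
position: [0.4345, -0.2799, 0.031]
ee_rot: [-1.572, -0.004, -0.2]
force: [-0.0, 1.0, 5.7]
grip_width: 0.0353
t 11.15 p [ 0.4345 -0.2799  0.031 ] rpy [-1.5718 -0.0039 -0.2002] F [-0.   1.   5.7] w 0.0353 q [-0.18 -0.12 -0.44  0.   -1.25 -1.59]
```

View pics/m.png

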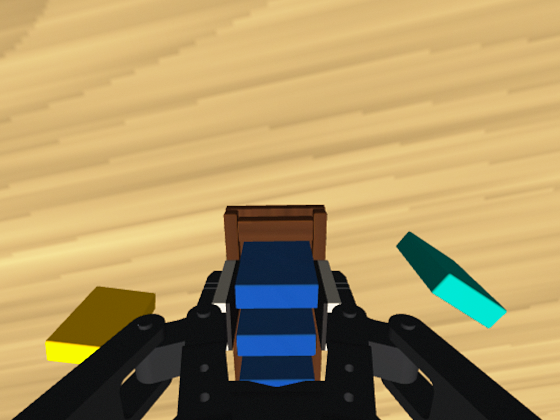

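```bash

python3 -m handwheel '[{"tx":0,"ty":-0.7,"tz":0,"yaw":0,"grip":-1},{"tx":0,"ty":-1.6,"tz":0,"yaw":0,"grip":-1},{"tx":0,"ty":-3,"tz":0,"yaw":0,"grip":-1},{"tx":0,"ty":-4.5,"tz":0,"yaw":0,"grip":-1},{"tx":0,"ty":-5.5,"tz":0,"yaw":0,"grip":-1},{"tx":0,"ty":-5.5,"tz":0,"yaw":0,"grip":-1}]' 40
python3 - <<'E'
from h import *
st();c=calibration("wrist");im=get_image("wrist");cv2.imwrite("pics/n.png",im);np.savez("n.npz",**c)
cv2.imwrite("pics/n2.png",cv2.resize(im[190:340,200:350],None,fx=4,fy=4,interpolation=cv2.INTER_CUBIC))
go(.613,.04,.2,1.47)
E
```

```text
t: 11.8
position: [0.4348, -0.2803, 0.1997]
ee_rot: [-1.573, -0.009, -0.201]
force: [-0.2, 0.2, -0.3]
grip_width: 0.0351
t 11.80 p [ 0.4348 -0.2803  0.1997] rpy [-1.5726 -0.0092 -0.2008] F [-0.2  0.2 -0.3] w 0.0351 q [-0.18 -0.19 -0.19  0.   -1.56 -1.59]
tx 3.722 ty -0.118 tz 11.626 yaw -11.966  dist 0.366
```

View pics/n2.png

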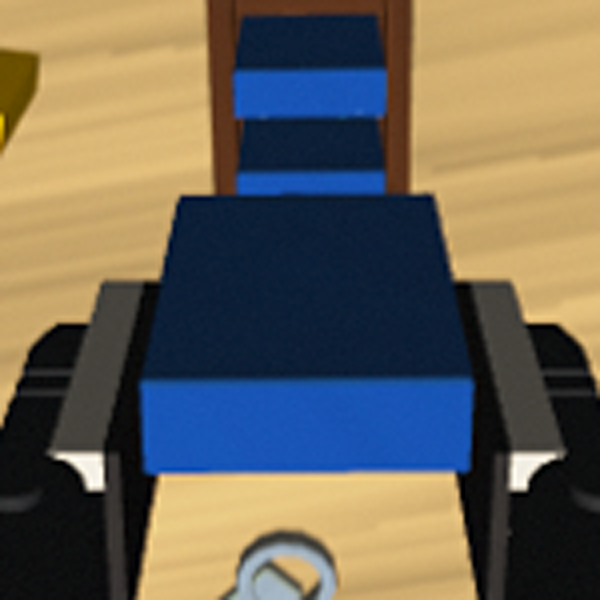

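```bash
cat >> h.py <<'E'
from scipy.spatial.transform import Rotation as Ro
def inhand(c,px,s):
    # plate in hand; px order: bottom-front L,R ; top-front L,R ; top-back R,L. local: x=tool x, y=tool z, z=up
    Lb=np.array([(-6,-18,0),(-6,18,0),(-6,-18,48),(-6,18,48),(6,18,48),(6,-18,48)])/1000.
    p=s["position"];a=s["ee_rot"][2]
    g=lambda v:(proj(c,(Ro.from_euler("z",a)*Ro.from_euler("xyz",[v[5],v[4],v[3]])).apply(Lb)+p+Ro.from_euler("z",a).apply(v[:3]))-np.array(px)).ravel()
    o=least_squares(g,[0,0,-.02,0,0,0]);return o.x,np.abs(o.fun).max()
E
python3 - <<'E'
from h import *
np.set_printoptions(precision=4,suppress=True)
c=dict(np.load("n.npz"));s=observe()
px=[(200+x/4,190+y/4) for x,y in [(182,197),(434,197),(141,380),(472,380),(471,470),(145,471)]]
print(inhand(c,px,s))
E
```

```text
(array([ 0.0017, -0.0004, -0.0255,  0.0046, -0.0159,  0.0024]), np.float64(0.5197288623454028))
```

```bash
python3 - <<'E'
from h import *
go(.6084,.0025,.2,1.47)
E
python3 -m handwheel '[{"tx":0.5,"ty":0,"tz":1,"yaw":-1,"grip":-1},{"tx":1,"ty":0,"tz":2.3,"yaw":-2,"grip":-1},{"tx":1.5,"ty":0,"tz":3.6,"yaw":-3,"grip":-1},{"tx":2,"ty":0,"tz":4.8,"yaw":-4,"grip":-1},{"tx":2.5,"ty":0,"tz":6,"yaw":-5,"grip":-1},{"tx":3,"ty":0,"tz":7.2,"yaw":-6,"grip":-1},{"tx":3.5,"ty":0,"tz":8.4,"yaw":-7,"grip":-1},{"tx":3.8,"ty":0,"tz":9.4,"yaw":-8,"grip":-1},{"tx":3.8,"ty":0,"tz":10,"yaw":-9,"grip":-1},{"tx":3.8,"ty":0,"tz":10.3,"yaw":-10,"grip":-1},{"tx":3.8,"ty":0,"tz":10.4,"yaw":-11,"grip":-1},{"tx":3.8,"ty":0,"tz":10.4,"yaw":-11.9,"grip":-1}]' 40
python3 - <<'E'
from h import *
st();go(.6084,.0025,.12,1.47)
E
```

```text
tx 3.821 ty -0.118 tz 10.371 yaw -11.966  dist 0.332
t: 13.05
position: [0.6065, 0.0045, 0.1917]
ee_rot: [-1.568, 0.0, 1.467]
force: [-0.2, -0.7, -0.5]
grip_width: 0.035
t 13.05 p [0.6065 0.0045 0.1917] rpy [-1.5681e+00  3.0000e-04  1.4673e+00] F [-0.2 -0.7 -0.5] w 0.0350 q [ 0.34  0.06  0.03 -0.   -1.55 -0.44]
tx -0.060 ty 2.390 tz -0.071 yaw -0.019  dist 0.072
```

```bash

python3 -m handwheel '[{"tx":-0.04,"ty":1,"tz":-0.07,"yaw":0,"grip":-1},{"tx":-0.04,"ty":2.2,"tz":-0.07,"yaw":0,"grip":-1},{"tx":-0.04,"ty":2.9,"tz":-0.07,"yaw":0,"grip":-1},{"tx":-0.04,"ty":2.9,"tz":-0.07,"yaw":0,"grip":-1},{"tx":-0.04,"ty":2.9,"tz":-0.07,"yaw":0,"grip":-1}]' 40
python3 - <<'E'
from h import *
st();go(.6084,.0025,.035,1.47);c=calibration("wrist");im=get_image("wrist");cv2.imwrite("pics/o.png",im);np.savez("o.npz",**c)
cv2.imwrite("pics/o2.png",cv2.resize(im[130:350,190:370],None,fx=3.2,fy=2.7,interpolation=cv2.INTER_CUBIC))
E
```

```text
t: 13.55
position: [0.6087, 0.0021, 0.1064]
ee_rot: [-1.57, 0.001, 1.461]
force: [-0.7, -0.1, 0.4]
grip_width: 0.0351
t 13.55 p [0.6087 0.0021 0.1064] rpy [-1.5699e+00  9.0000e-04  1.4609e+00] F [-0.7 -0.1  0.4] w 0.0351 q [ 0.33  0.09 -0.1   0.   -1.39 -0.44]
tx 0.012 ty 2.380 tz 0.013 yaw -0.065  dist 0.071
```

View pics/o2.png

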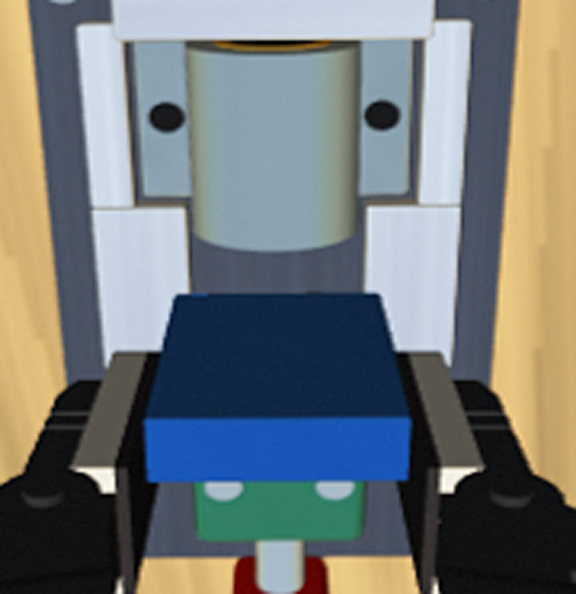

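```bash
python3 - <<'E'
from h import *
np.set_printoptions(precision=4,suppress=True)
c=dict(np.load("o.npz"));s=observe()
q=lambda l:[(190+x/3.2,130+y/2.7) for x,y in l]
v,e=inhand(c,q([(176,295),(379,295),(147,417),(410,417),(408,480),(148,480)]),s);print(v,e)
a=s["ee_rot"][2];pl=s["position"]+Ro.from_euler("z",a).apply(v[:3]);print("plate",pl)
H=[plane(c,t,.024) for t in q([(167,117),(382,116)])];print("holes",H,(H[0]+H[1])/2)
d=H[0]-H[1];print("blk yaw",np.arctan2(d[1],d[0]))
R=[plane(c,t,.018) for t in q([(187,207),(369,207)])];print("rail corners y-25",R,(R[0]+R[1])/2)
m=(R[0]+R[1])/2;b=-.101
d=(pl-m)[:2];print("plate rel rail corner, fixture axes",np.cos(b)*d[0]+np.sin(b)*d[1],-np.sin(b)*d[0]+np.cos(b)*d[1]-.025)
m=(H[0]+H[1])/2;d=(m-(R[0]+R[1])/2)[:2];print("block",np.cos(b)*d[0]+np.sin(b)*d[1],-np.sin(b)*d[0]+np.cos(b)*d[1]-.025)
E
```

```text
[-0.0006  0.0001 -0.0302 -0.002  -0.0077 -0.0008] 0.3986018025448459
plate [0.6092 0.0017 0.0775]
holes [array([ 0.6296, -0.033 ,  0.024 ]), array([ 0.5828, -0.0281,  0.024 ])] [ 0.6062 -0.0305  0.024 ]
blk yaw -0.10510650905825977
rail corners y-25 [array([ 0.6294, -0.0061,  0.018 ]), array([ 0.5873, -0.0014,  0.018 ])] [ 0.6084 -0.0038  0.018 ]
plate rel rail corner, fixture axes 0.00028198957388535467 -0.019478035391553794
block 0.0005414359858979105 -0.05185014336322516
```

```bash

python3 -m handwheel '[{"tx":0.06,"ty":0.6,"tz":0.01,"yaw":-0.06,"grip":-1},{"tx":0.06,"ty":1.2,"tz":0.01,"yaw":-0.06,"grip":-1},{"tx":0.06,"ty":1.7,"tz":0.01,"yaw":-0.06,"grip":-1},{"tx":0.06,"ty":2,"tz":0.01,"yaw":-0.06,"grip":-1},{"tx":0.06,"ty":2.2,"tz":0.01,"yaw":-0.06,"grip":-1},{"tx":0.06,"ty":2.32,"tz":0.01,"yaw":-0.06,"grip":-1},{"tx":0.06,"ty":2.4,"tz":0.01,"yaw":-0.06,"grip":-1}]' 40
python3 - <<'E'
from h import *
st();c=calibration("wrist");im=get_image("wrist");cv2.imwrite("pics/p.png",im);np.savez("p.npz",**c)
cv2.imwrite("pics/p2.png",cv2.resize(im[150:370,190:370],None,fx=3.2,fy=2.7,interpolation=cv2.INTER_CUBIC))
E
```

```text
t: 14.3
position: [0.6092, 0.0041, 0.0349]
ee_rot: [-1.572, -0.0, 1.469]
force: [-1.5, -0.4, 12.4]
grip_width: 0.0349
t 14.30 p [0.6092 0.0041 0.0349] rpy [-1.5716 -0.      1.4692] F [-1.5 -0.4 12.4] w 0.0349 q [ 0.34  0.13 -0.18  0.   -1.26 -0.44]
```

View pics/p2.png

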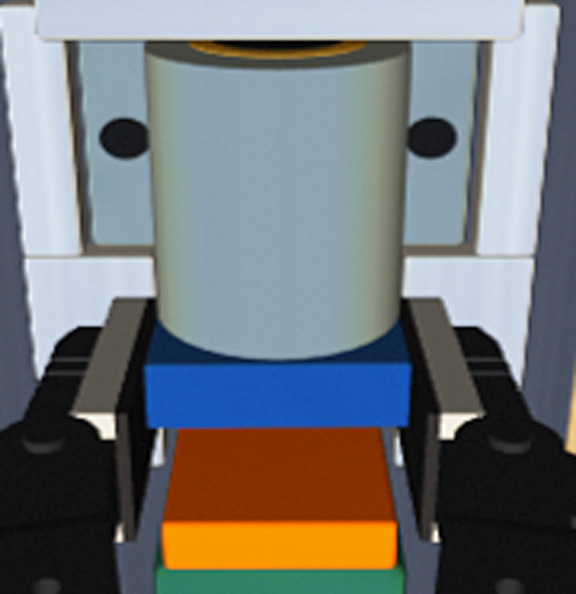

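```bash

python3 -m handwheel '[{"tx":0,"ty":0,"tz":0,"yaw":0,"grip":-0.1},{"tx":0,"ty":0,"tz":0,"yaw":0,"grip":0.2},{"tx":0,"ty":0,"tz":0,"yaw":0,"grip":0.2},{"tx":0,"ty":-0.5,"tz":0,"yaw":0,"grip":0.2},{"tx":0,"ty":-1.5,"tz":0,"yaw":0,"grip":0.2},{"tx":0,"ty":-3,"tz":0,"yaw":0,"grip":0.2},{"tx":0.5,"ty":-4,"tz":0,"yaw":0,"grip":0.2},{"tx":1.5,"ty":-4,"tz":0,"yaw":0,"grip":0.2},{"tx":1.5,"ty":-4,"tz":0,"yaw":0,"grip":0.2},{"tx":1.5,"ty":-4,"tz":0,"yaw":0,"grip":0.2}]' 40
python3 - <<'E'
from h import *
st();c=calibration("wrist");im=get_image("wrist");cv2.imwrite("pics/r.png",im);np.savez("r.npz",**c)
cv2.imwrite("pics/r2.png",cv2.resize(im[90:310,190:370],None,fx=3.2,fy=2.7,interpolation=cv2.INTER_CUBIC))
go(.6198,.113,.04,1.469)
E
```

```text
t: 15.35
position: [0.6133, 0.0494, 0.1553]
ee_rot: [-1.571, -0.0, 1.47]
force: [0.3, 0.7, -1.0]
grip_width: 0.0511
t 15.35 p [0.6133 0.0494 0.1553] rpy [-1.5711e+00 -2.0000e-04  1.4702e+00] F [ 0.3  0.7 -1. ] w 0.0511 q [ 0.41  0.08 -0.01 -0.   -1.48 -0.51]
tx 2.151 ty 3.828 tz -0.002 yaw 0.004  dist 0.132
```

View pics/r2.png

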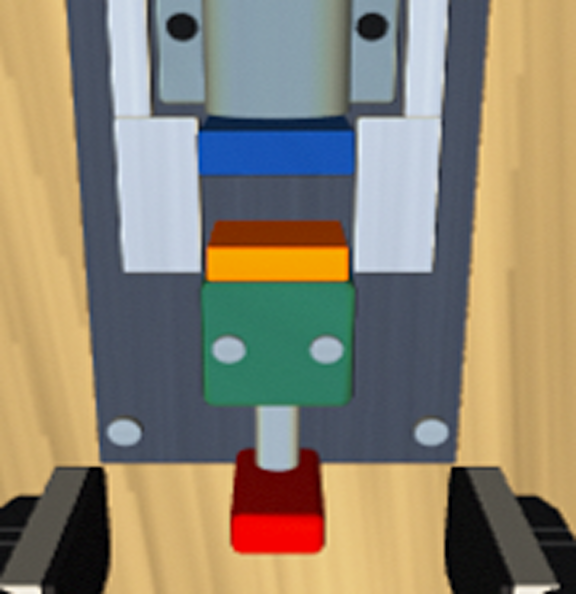

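```bash
python3 - <<'E'
from h import *
np.set_printoptions(precision=4,suppress=True)
c=dict(np.load("r.npz"))
q=lambda l:[(190+x/3.2,90+y/2.7) for x,y in l]
R=np.mean([plane(c,t,.018)[:2] for t in q([(200,117),(357,117)])],0);R2=np.mean([plane(c,t,.018)[:2] for t in q([(201,272),(354,272)])],0)
d=R2-R;b=np.arctan2(d[1],d[0])-np.pi/2;print("rails",R,R2,np.linalg.norm(d),b);b=-.101
m=(R+R2)/2
f=lambda w:(np.cos(b)*(w[0]-m[0])+np.sin(b)*(w[1]-m[1]),-np.sin(b)*(w[0]-m[0])+np.cos(b)*(w[1]-m[1]))
for n,z,l in(("plate+y",.058,[(199,175),(353,175)]),("plate-y",.058,[(199,131),(353,131)]),("pad",.056,[(207,246),(349,246)]),("handle",.072,[(278,533)]),("holes",.024,[(182,27),(371,27)])):
    for s in q(l): w=plane(c,s,z);print(n,np.array(f(w)),w)
E
```

```text
rails [ 0.6081 -0.0044] [0.6134 0.0453] 0.04994819727817845 -0.10603206124886033
plate+y [ 0.0181 -0.0139] [0.6274 0.0048 0.058 ]
plate+y [-0.0171 -0.0139] [0.5923 0.0084 0.058 ]
plate-y [ 0.0179 -0.0257] [ 0.6259 -0.0069  0.058 ]
plate-y [-0.0169 -0.0257] [ 0.5914 -0.0034  0.058 ]
pad [0.0169 0.0064] [0.6282 0.0252 0.056 ]
pad [-0.0168  0.0065] [0.5947 0.0286 0.056 ]
handle [0.     0.0894] [0.6198 0.1094 0.072 ]
holes [ 0.0238 -0.0516] [ 0.6293 -0.0333  0.024 ]
holes [-0.023  -0.0516] [ 0.5827 -0.0285  0.024 ]
```

The first plate stands upright, spanning fixture y −25.7 to −13.9 at x +0.5 mm. The pad is at 6.4 mm and the block face at about −29.5 mm, so the gap is about 36 mm. That exceeds the 32 mm one plate can cover, so I'm fetching a second plate, B.

```bash
python3 - <<'E'
from h import *
go(.4563,-.2847,.2,-.2)
E
python3 -m handwheel '[{"tx":-0.8,"ty":-1,"tz":0.5,"yaw":1,"grip":0.4},{"tx":-2.3,"ty":-1.5,"tz":1,"yaw":2,"grip":0.4},{"tx":-3.8,"ty":-1.5,"tz":1.6,"yaw":3,"grip":0.4},{"tx":-5.2,"ty":-1.5,"tz":2.2,"yaw":4,"grip":0.4},{"tx":-6.6,"ty":-1.5,"tz":2.8,"yaw":5,"grip":0.4},{"tx":-8,"ty":-1.5,"tz":3.3,"yaw":6,"grip":0.4},{"tx":-9.4,"ty":-1.5,"tz":3.8,"yaw":7,"grip":0.4},{"tx":-10.6,"ty":-1.5,"tz":4.1,"yaw":8,"grip":0.4},{"tx":-11.6,"ty":-1.5,"tz":4.1,"yaw":9,"grip":0.4},{"tx":-11.6,"ty":-1.5,"tz":4.1,"yaw":10,"grip":0.4},{"tx":-11.6,"ty":-1.5,"tz":4.1,"yaw":11,"grip":0.4},{"tx":-11.6,"ty":-1.5,"tz":4.1,"yaw":11.96,"grip":0.4}]' 40
python3 - <<'E'
from h import *
st();go(.4563,-.2847,.12,-.2)
E
```

```text
tx -11.589 ty -1.506 tz 4.080 yaw 11.957  dist 0.371
t: 16.6
position: [0.4548, -0.2858, 0.1994]
ee_rot: [-1.571, 0.001, -0.208]
force: [1.1, 0.0, -0.3]
grip_width: 0.0595
t 16.60 p [ 0.4548 -0.2858  0.1994] rpy [-1.571e+00  9.000e-04 -2.084e-01] F [ 1.1  0.  -0.3] w 0.0595 q [-0.19 -0.13 -0.14  0.   -1.56 -1.59]
tx 0.042 ty 2.645 tz 0.048 yaw -0.060  dist 0.079
```

```bash

python3 -m handwheel '[{"tx":0.04,"ty":1,"tz":0.05,"yaw":-0.05,"grip":0.4},{"tx":0.04,"ty":2.5,"tz":0.05,"yaw":-0.05,"grip":0.4},{"tx":0.04,"ty":2.9,"tz":0.05,"yaw":-0.05,"grip":0.4},{"tx":0.04,"ty":2.9,"tz":0.05,"yaw":-0.05,"grip":0.4},{"tx":0.04,"ty":2.9,"tz":0.05,"yaw":-0.05,"grip":0.4}]' 40
python3 - <<'E'
from h import *
st();c=calibration("wrist");im=get_image("wrist");cv2.imwrite("pics/s.png",im);np.savez("s.npz",**c)
cv2.imwrite("pics/s2.png",cv2.resize(im[170:350,190:370],None,fx=3.2,fy=3,interpolation=cv2.INTER_CUBIC))
go(.4563,-.2847,.029,-.2)
E
```

```text
t: 17.1
position: [0.4577, -0.2844, 0.1147]
ee_rot: [-1.572, -0.002, -0.194]
force: [-0.4, -0.0, 1.1]
grip_width: 0.06
t 17.10 p [ 0.4577 -0.2844  0.1147] rpy [-1.5721 -0.0019 -0.194 ] F [-0.4 -0.   1.1] w 0.0600 q [-0.18 -0.11 -0.27  0.   -1.4  -1.58]
tx -0.056 ty 2.872 tz -0.023 yaw 0.044  dist 0.086
```

View pics/s2.png

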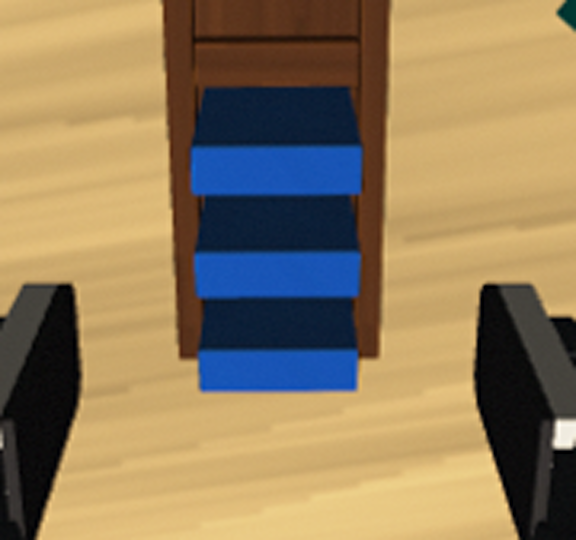

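```bash
python3 - <<'E'
from h import *
c=dict(np.load("s.npz"));print(np.mean([plane(c,(190+x/3.2,170+y/3),.054) for x,y in [(191,147),(361,147),(361,194),(192,194)]],0))
E
python3 -m handwheel '[{"tx":-0.05,"ty":1,"tz":-0.02,"yaw":0.04,"grip":0.4},{"tx":-0.05,"ty":2,"tz":-0.02,"yaw":0.04,"grip":0.4},{"tx":-0.05,"ty":2.6,"tz":-0.02,"yaw":0.04,"grip":0.4},{"tx":-0.05,"ty":2.86,"tz":-0.02,"yaw":0.04,"grip":0.4},{"tx":-0.05,"ty":2.86,"tz":-0.02,"yaw":0.04,"grip":0.4},{"tx":-0.05,"ty":2.86,"tz":-0.02,"yaw":0.04,"grip":-0.2},{"tx":-0.05,"ty":2.86,"tz":-0.02,"yaw":0.04,"grip":-1},{"tx":-0.05,"ty":2.86,"tz":-0.02,"yaw":0.04,"grip":-1},{"tx":-0.05,"ty":2.86,"tz":-0.02,"yaw":0.04,"grip":-1},{"tx":-0.05,"ty":2.86,"tz":-0.02,"yaw":0.04,"grip":-1}]' 40
python3 -m handwheel '[{"tx":0,"ty":-0.7,"tz":0,"yaw":0,"grip":-1},{"tx":0,"ty":-1.6,"tz":0,"yaw":0,"grip":-1},{"tx":0,"ty":-3,"tz":0,"yaw":0,"grip":-1},{"tx":0,"ty":-4.5,"tz":0,"yaw":0,"grip":-1},{"tx":0,"ty":-5.5,"tz":0,"yaw":0,"grip":-1},{"tx":0,"ty":-5.5,"tz":0,"yaw":0,"grip":-1}]' 40
python3 - <<'E'
from h import *
st();go(.610,.016,.19,1.47)
E
```

```text
[ 0.45786223 -0.28474914  0.054     ]
t: 18.15
position: [0.4569, -0.2844, 0.0289]
ee_rot: [-1.572, -0.003, -0.199]
force: [0.8, 1.1, 6.7]
grip_width: 0.0354
t: 18.75
position: [0.4573, -0.2849, 0.1978]
ee_rot: [-1.573, -0.009, -0.199]
force: [0.2, -0.5, 0.3]
grip_width: 0.0354
t 18.75 p [ 0.4573 -0.2849  0.1978] rpy [-1.5726 -0.009  -0.1993] F [ 0.2 -0.5  0.3] w 0.0354 q [-0.18 -0.13 -0.14  0.   -1.55 -1.59]
tx 3.003 ty 0.260 tz 10.839 yaw -11.956  dist 0.338
```

```bash

python3 -m handwheel '[{"tx":0.5,"ty":0,"tz":1,"yaw":-1,"grip":-1},{"tx":1,"ty":0,"tz":2.3,"yaw":-2,"grip":-1},{"tx":1.5,"ty":0,"tz":3.6,"yaw":-3,"grip":-1},{"tx":1.8,"ty":0,"tz":4.8,"yaw":-4,"grip":-1},{"tx":2.2,"ty":0,"tz":6,"yaw":-5,"grip":-1},{"tx":2.6,"ty":0,"tz":7.2,"yaw":-6,"grip":-1},{"tx":2.8,"ty":0,"tz":8.4,"yaw":-7,"grip":-1},{"tx":3,"ty":0,"tz":9.4,"yaw":-8,"grip":-1},{"tx":3,"ty":0,"tz":10.3,"yaw":-9,"grip":-1},{"tx":3,"ty":0,"tz":10.8,"yaw":-10,"grip":-1},{"tx":3,"ty":0,"tz":10.84,"yaw":-11,"grip":-1},{"tx":3,"ty":0,"tz":10.84,"yaw":-11.95,"grip":-1}]' 40
python3 - <<'E'
from h import *
st();go(.610,.0165,.105,1.47)
E
```

```text
t: 19.95
position: [0.608, 0.018, 0.1907]
ee_rot: [-1.569, 0.0, 1.476]
force: [-0.3, -1.4, -1.2]
grip_width: 0.0352
t 19.95 p [0.608  0.018  0.1907] rpy [-1.5693e+00  1.0000e-04  1.4761e+00] F [-0.3 -1.4 -1.2] w 0.0352 q [ 0.36  0.06  0.03 -0.   -1.54 -0.45]
tx -0.042 ty 2.856 tz -0.072 yaw 0.044  dist 0.086
```

```bash

python3 -m handwheel '[{"tx":-0.03,"ty":1,"tz":-0.06,"yaw":0.03,"grip":-1},{"tx":-0.03,"ty":2.2,"tz":-0.06,"yaw":0.03,"grip":-1},{"tx":-0.03,"ty":2.8,"tz":-0.06,"yaw":0.03,"grip":-1},{"tx":-0.03,"ty":2.8,"tz":-0.06,"yaw":0.03,"grip":-1},{"tx":-0.03,"ty":2.8,"tz":-0.06,"yaw":0.03,"grip":-1}]' 40
python3 - <<'E'
from h import *
st();go(.610,.0165,.035,1.47);c=calibration("wrist");im=get_image("wrist");cv2.imwrite("pics/u.png",im);np.savez("u.npz",**c)
cv2.imwrite("pics/u2.png",cv2.resize(im[130:350,190:370],None,fx=3.2,fy=2.7,interpolation=cv2.INTER_CUBIC))
E
```

```text
t: 20.45
position: [0.61, 0.0158, 0.1081]
ee_rot: [-1.571, 0.001, 1.465]
force: [0.9, 0.1, 0.3]
grip_width: 0.0356
t 20.45 p [0.61   0.0158 0.1081] rpy [-1.5708e+00  6.0000e-04  1.4650e+00] F [0.9 0.1 0.3] w 0.0356 q [ 0.35  0.09 -0.09  0.   -1.39 -0.46]
tx 0.023 ty 2.437 tz 0.003 yaw -0.036  dist 0.073
```

View pics/u2.png

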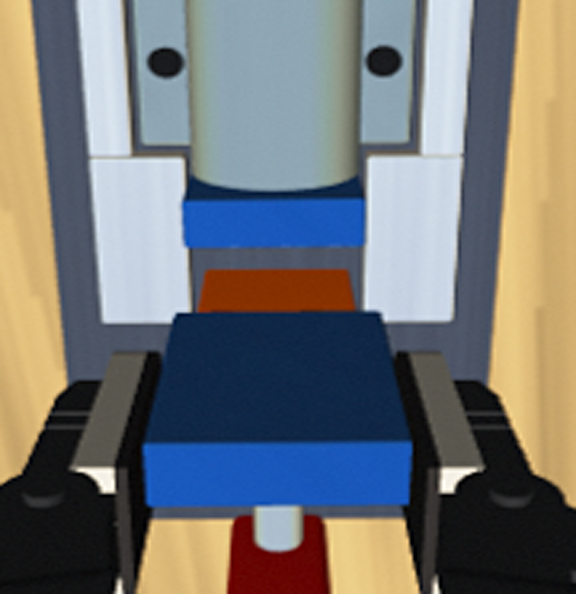

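```bash
python3 - <<'E'
from h import *
np.set_printoptions(precision=4,suppress=True)
c=dict(np.load("u.npz"));s=observe()
q=lambda l:[(190+x/3.2,130+y/2.7) for x,y in l]
v,e=inhand(c,q([(177,314),(379,314),(146,443),(411,443),(410,505),(147,505)]),s);print(v,e)
pl=s["position"]+Ro.from_euler("z",s["ee_rot"][2]).apply(v[:3])
R=[plane(c,t,.018) for t in q([(185,157),(368,157),(366,323),(189,323)])];m=np.mean(R,0);b=-.101
f=lambda w:(np.cos(b)*(w[0]-m[0])+np.sin(b)*(w[1]-m[1]),-np.sin(b)*(w[0]-m[0])+np.cos(b)*(w[1]-m[1]))
print("rails",m,"plate",f(pl),"first +y",f(plane(c,q([(274,246)])[0],.058)),"padbottom",f(plane(c,q([(276,271)])[0],.020)))
E
```

```text
[ 0.0029  0.0001 -0.0279 -0.0004 -0.0087 -0.0002] 0.4913675075360402
rails [0.6112 0.0211 0.018 ] plate (np.float64(-0.00016345655999012025), np.float64(-0.002273763273933127)) first +y (np.float64(0.0005338372487742355), np.float64(-0.014600624181580481)) padbottom (np.float64(0.0002820339963757254), np.float64(0.007786257807105767))
```

```bash

python3 -m handwheel '[{"tx":0.015,"ty":0.5,"tz":0,"yaw":-0.03,"grip":-1},{"tx":0.015,"ty":1,"tz":0,"yaw":-0.03,"grip":-1},{"tx":0.015,"ty":1.3,"tz":0,"yaw":-0.03,"grip":-1},{"tx":0.015,"ty":1.3,"tz":0,"yaw":-0.03,"grip":-1}]' 40
python3 - <<'E'
from h import *
im=get_image("wrist");st()
cv2.imwrite("pics/v2.png",cv2.resize(im[150:370,190:370],None,fx=3.2,fy=2.7,interpolation=cv2.INTER_CUBIC))
E
```

```text
t: 20.9
position: [0.6086, 0.0162, 0.066]
ee_rot: [-1.567, 0.001, 1.469]
force: [-0.2, 0.3, -2.1]
grip_width: 0.0354
t 20.95 p [0.6093 0.0162 0.0674] rpy [-1.5688e+00  8.0000e-04  1.4691e+00] F [-0.1 -0.1  0.4] w 0.0354 q [ 0.35  0.11 -0.14 -0.   -1.32 -0.46]
```

View pics/v2.png

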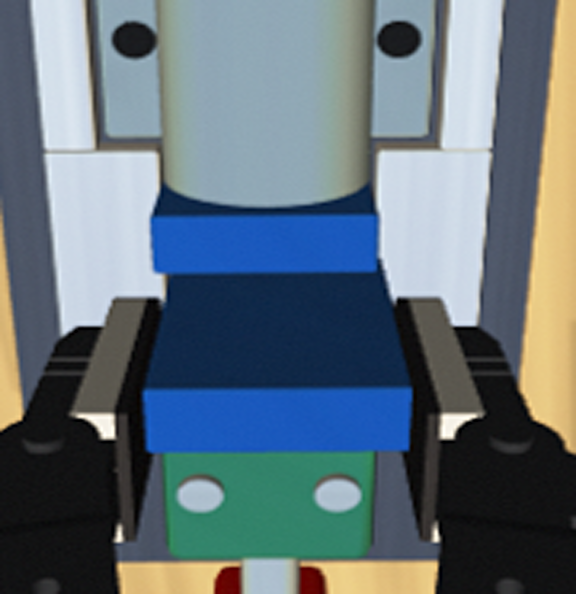

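The second plate is between the first plate and the pad with no contact force, so I'm lowering it the rest of the way.

```bash

python3 -m handwheel '[{"tx":0,"ty":0.4,"tz":0,"yaw":0,"grip":-1},{"tx":0,"ty":0.75,"tz":0,"yaw":0,"grip":-1},{"tx":0,"ty":0.95,"tz":0,"yaw":0,"grip":-1},{"tx":0,"ty":1.05,"tz":0,"yaw":0,"grip":-1},{"tx":0,"ty":1.12,"tz":0,"yaw":0,"grip":-1},{"tx":0,"ty":1.12,"tz":0,"yaw":0,"grip":-1}]' 40
python3 -c "
from h import *
st()"
```

```text
t: 21.55
position: [0.6105, 0.0165, 0.036]
ee_rot: [-1.572, -0.0, 1.469]
force: [-0.5, -1.2, 4.0]
grip_width: 0.0348
t 21.55 p [0.6105 0.0165 0.036 ] rpy [-1.5722e+00 -1.0000e-04  1.4695e+00] F [-0.5 -1.2  4. ] w 0.0348 q [ 0.35  0.13 -0.18  0.   -1.26 -0.46]
```

```bash

python3 -m handwheel '[{"tx":0,"ty":0.04,"tz":0,"yaw":0,"grip":-1},{"tx":0,"ty":0.08,"tz":0,"yaw":0,"grip":-1},{"tx":0,"ty":0.08,"tz":0,"yaw":0,"grip":-1}]' 40
python3 - <<'E'
from h import *
st();im=get_image("wrist")
cv2.imwrite("pics/w2.png",cv2.resize(im[150:370,190:370],None,fx=3.2,fy=2.7,interpolation=cv2.INTER_CUBIC))
E
```

```text
t: 21.85
position: [0.6106, 0.0166, 0.0342]
ee_rot: [-1.572, -0.0, 1.47]
force: [-2.1, 0.2, 6.4]
grip_width: 0.0353
t 21.85 p [0.6106 0.0166 0.0342] rpy [-1.5725e+00 -2.0000e-04  1.4695e+00] F [-2.1  0.2  6.4] w 0.0353 q [ 0.35  0.13 -0.18  0.   -1.26 -0.46]
```

View pics/w2.png

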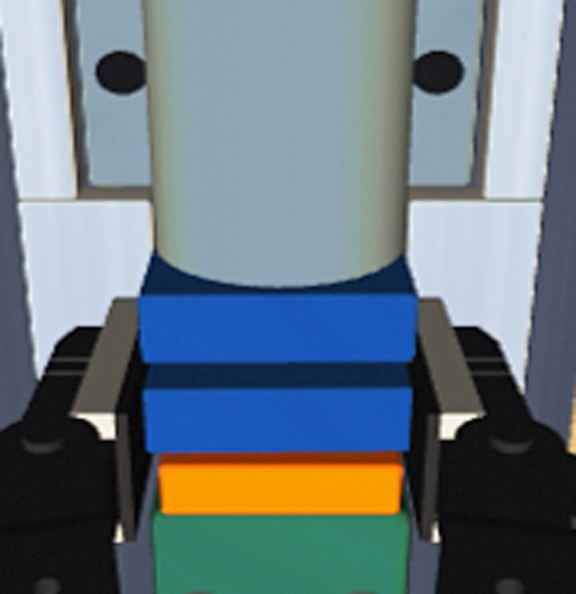

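Both plates are down, with a small gap between them and about 1–2 mm to the pad. Now I'll release.

```bash

python3 -m handwheel '[{"tx":0,"ty":0,"tz":0,"yaw":0,"grip":-0.1},{"tx":0,"ty":0,"tz":0,"yaw":0,"grip":0.2},{"tx":0,"ty":0,"tz":0,"yaw":0,"grip":0.2},{"tx":0,"ty":-0.5,"tz":0,"yaw":0,"grip":0.2},{"tx":0,"ty":-1.5,"tz":0,"yaw":0,"grip":0.2},{"tx":0,"ty":-3,"tz":0,"yaw":0,"grip":0.2},{"tx":0.5,"ty":-4,"tz":0,"yaw":0,"grip":0.2},{"tx":1.2,"ty":-4,"tz":0,"yaw":0,"grip":0.2},{"tx":1.2,"ty":-4,"tz":0,"yaw":0,"grip":0.2},{"tx":1.2,"ty":-4,"tz":0,"yaw":0,"grip":0.2}]' 40
python3 - <<'E'
from h import *
st();c=calibration("wrist");im=get_image("wrist");cv2.imwrite("pics/x.png",im);np.savez("x.npz",**c)
cv2.imwrite("pics/x2.png",cv2.resize(im[90:310,190:370],None,fx=3.2,fy=2.7,interpolation=cv2.INTER_CUBIC))
go(.6199,.114,.04,1.469)
E
```

```text
t: 22.9
position: [0.6134, 0.0524, 0.153]
ee_rot: [-1.57, -0.0, 1.47]
force: [0.1, -0.9, 0.5]
grip_width: 0.0512
t 22.90 p [0.6134 0.0524 0.153 ] rpy [-1.5705 -0.      1.4699] F [ 0.1 -0.9  0.5] w 0.0512 q [ 0.41  0.09 -0.01 -0.   -1.48 -0.51]
tx 2.080 ty 3.750 tz -0.010 yaw 0.002  dist 0.129
```

View pics/x2.png

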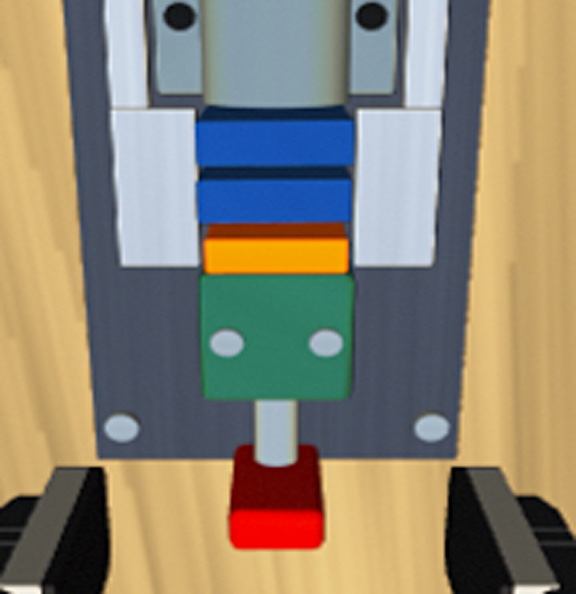

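Both plates stand upright in the channel, at rows 143 and 200 of the crop. Moving to the handle to pinch it.

```bash

python3 -m handwheel '[{"tx":1.2,"ty":0,"tz":0,"yaw":0,"grip":0.2},{"tx":2.08,"ty":0.5,"tz":0,"yaw":0,"grip":0.2},{"tx":2.08,"ty":1.7,"tz":0,"yaw":0,"grip":0.2},{"tx":2.08,"ty":2.8,"tz":0,"yaw":0,"grip":0.2},{"tx":2.08,"ty":3.5,"tz":0,"yaw":0,"grip":0.2},{"tx":2.08,"ty":3.7,"tz":0,"yaw":0,"grip":0.2},{"tx":2.08,"ty":3.7,"tz":0,"yaw":0,"grip":0.2}]' 60
python3 - <<'E'
from h import *
st();im=get_image("wrist");cv2.imwrite("pics/y.png",im)
E
```

```text
t: 23.65
position: [0.6195, 0.1134, 0.0409]
ee_rot: [-1.569, 0.001, 1.469]
force: [0.4, -0.2, 0.9]
grip_width: 0.0514
t 23.65 p [0.6195 0.1134 0.0409] rpy [-1.5691e+00  1.5000e-03  1.4686e+00] F [ 0.4 -0.2  0.9] w 0.0514 q [ 0.5   0.18 -0.11  0.   -1.28 -0.6 ]
```

View pics/y.png

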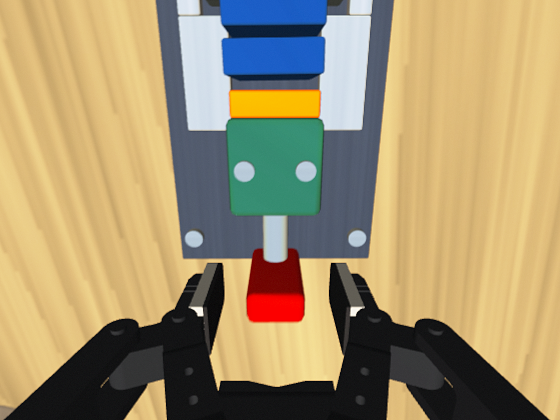

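The red handle, at (275,290), sits between the fingers. Next I'll pinch it and then push slowly.

```bash

python3 -m handwheel '[{"tx":0,"ty":0,"tz":0,"yaw":0,"grip":-0.4},{"tx":0,"ty":0,"tz":0,"yaw":0,"grip":-1},{"tx":0,"ty":0,"tz":0,"yaw":0,"grip":-1},{"tx":0,"ty":0,"tz":0,"yaw":0,"grip":-1},{"tx":0,"ty":0,"tz":0,"yaw":0,"grip":-1}]' 90
python3 -m handwheel '[{"tx":-0.04,"ty":0,"tz":0,"yaw":0,"grip":-1},{"tx":-0.08,"ty":0,"tz":0,"yaw":0,"grip":-1},{"tx":-0.12,"ty":0,"tz":0,"yaw":0,"grip":-1},{"tx":-0.16,"ty":0,"tz":0,"yaw":0,"grip":-1},{"tx":-0.2,"ty":0,"tz":0,"yaw":0,"grip":-1},{"tx":-0.24,"ty":0,"tz":0,"yaw":0,"grip":-1},{"tx":-0.28,"ty":0,"tz":0,"yaw":0,"grip":-1},{"tx":-0.28,"ty":0,"tz":0,"yaw":0,"grip":-1}]' 90
python3 -c "
from h import *
st()"
```

```text
t: 24.2
position: [0.6201, 0.1146, 0.0439]
ee_rot: [-1.572, -0.001, 1.469]
force: [-4.9, 0.5, 5.8]
grip_width: 0.0227
t: 25.0
position: [0.6193, 0.1069, 0.0438]
ee_rot: [-1.572, -0.002, 1.47]
force: [-4.3, 2.2, 4.8]
grip_width: 0.0222
t 25.00 p [0.6193 0.1069 0.0438] rpy [-1.5722 -0.0019  1.4698] F [-4.3  2.2  4.8] w 0.0222 q [ 0.49  0.17 -0.12 -0.   -1.28 -0.59]
```

```bash

python3 -m handwheel '[{"tx":-0.04,"ty":0,"tz":0,"yaw":0,"grip":-1},{"tx":-0.08,"ty":0,"tz":0,"yaw":0,"grip":-1},{"tx":-0.12,"ty":0,"tz":0,"yaw":0,"grip":-1},{"tx":-0.12,"ty":0,"tz":0,"yaw":0,"grip":-1},{"tx":-0.12,"ty":0,"tz":0,"yaw":0,"grip":-1}]' 90
python3 -m handwheel '[{"tx":-0.03,"ty":0,"tz":0,"yaw":0,"grip":-1},{"tx":-0.06,"ty":0,"tz":0,"yaw":0,"grip":-1},{"tx":-0.06,"ty":0,"tz":0,"yaw":0,"grip":-1},{"tx":-0.06,"ty":0,"tz":0,"yaw":0,"grip":-1}]' 90
```

```text
t: 25.5
position: [0.619, 0.1036, 0.0438]
ee_rot: [-1.572, -0.002, 1.47]
force: [-3.9, 3.3, 5.9]
grip_width: 0.0224
t: 25.9
position: [0.6189, 0.102, 0.0439]
ee_rot: [-1.572, -0.002, 1.47]
force: [-4.6, 3.4, 5.3]
grip_width: 0.0225
```

```bash

python3 -m handwheel '[{"tx":-0.03,"ty":0,"tz":0,"yaw":0,"grip":-1},{"tx":-0.06,"ty":0,"tz":0,"yaw":0,"grip":-1},{"tx":-0.06,"ty":0,"tz":0,"yaw":0,"grip":-1},{"tx":-0.06,"ty":0,"tz":0,"yaw":0,"grip":-1}]' 90
python3 -m handwheel '[{"tx":-0.03,"ty":0,"tz":0,"yaw":0,"grip":-1},{"tx":-0.06,"ty":0,"tz":0,"yaw":0,"grip":-1},{"tx":-0.06,"ty":0,"tz":0,"yaw":0,"grip":-1},{"tx":-0.06,"ty":0,"tz":0,"yaw":0,"grip":-1}]' 90
```

```text
t: 26.3
position: [0.6188, 0.101, 0.0439]
ee_rot: [-1.573, -0.004, 1.47]
force: [-4.5, 7.1, 5.5]
grip_width: 0.0225
t: 26.7
position: [0.6188, 0.1009, 0.0439]
ee_rot: [-1.573, -0.006, 1.471]
force: [-5.4, 12.1, 5.2]
grip_width: 0.0226
```

```bash
python3 - <<'E'
from h import *
c=calibration("wrist");im=get_image("wrist");st();cv2.imwrite("pics/z.png",im);np.savez("z.npz",**c)
cv2.imwrite("pics/zs.png",cv2.resize(get_image("side")[170:280,250:370],None,fx=5,fy=5,interpolation=cv2.INTER_CUBIC))
E
```

```text
t 26.75 p [0.6188 0.1009 0.0439] rpy [-1.5734 -0.0062  1.4711] F [-4.1 12.2  4.6] w 0.0226 q [ 0.48  0.16 -0.12 -0.   -1.28 -0.58]
```

View pics/z.png

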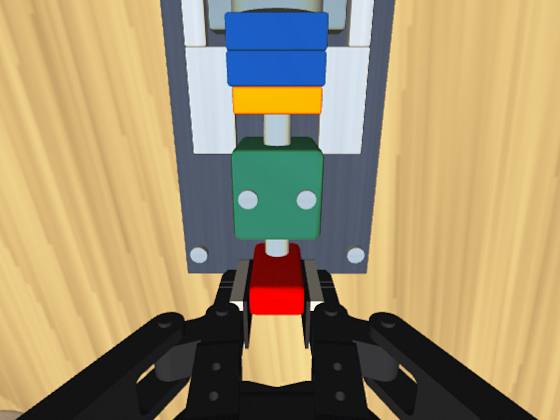

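View pics/zs.png

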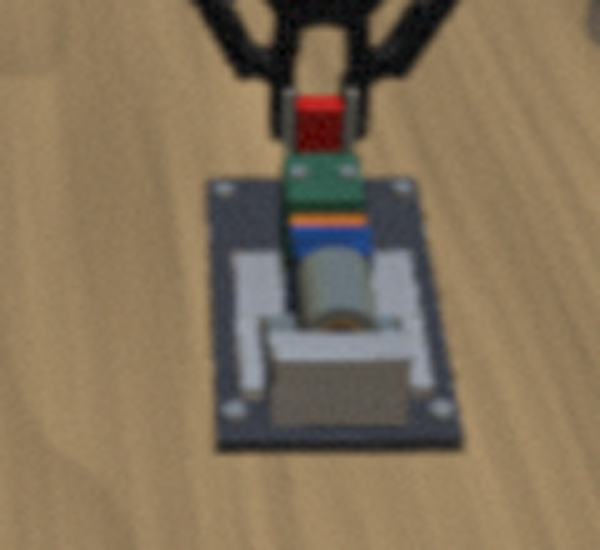

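The push stopped dead after about 13.7 mm, before the 20 mm limit, and the force rose to 12 N. The pack, pad and block are in line contact in both views. I'll push a bit harder and check it holds steady.

```bash

python3 -m handwheel '[{"tx":-0.03,"ty":0,"tz":0,"yaw":0,"grip":-1},{"tx":-0.06,"ty":0,"tz":0,"yaw":0,"grip":-1},{"tx":-0.09,"ty":0,"tz":0,"yaw":0,"grip":-1},{"tx":-0.09,"ty":0,"tz":0,"yaw":0,"grip":-1},{"tx":-0.09,"ty":0,"tz":0,"yaw":0,"grip":-1}]' 90
python3 -m handwheel '[{"tx":0,"ty":0,"tz":0,"yaw":0,"grip":-1},{"tx":0,"ty":0,"tz":0,"yaw":0,"grip":-1},{"tx":0,"ty":0,"tz":0,"yaw":0,"grip":-1},{"tx":0,"ty":0,"tz":0,"yaw":0,"grip":-1},{"tx":0,"ty":0,"tz":0,"yaw":0,"grip":-1},{"tx":0,"ty":0,"tz":0,"yaw":0,"grip":-1},{"tx":0,"ty":0,"tz":0,"yaw":0,"grip":-1},{"tx":0,"ty":0,"tz":0,"yaw":0,"grip":-1}]' 90
python3 - <<'E'
from h import *
np.set_printoptions(precision=4,suppress=True)
c=calibration("wrist");im=get_image("wrist");st();np.savez("zz.npz",**c)
cv2.imwrite("pics/zz2.png",cv2.resize(im[0:200,170:390],None,fx=3.6,fy=3,interpolation=cv2.INTER_CUBIC))
cv2.imwrite("pics/zt.png",cv2.resize(get_image("top")[150:260,160:320],None,fx=5,fy=5,interpolation=cv2.INTER_CUBIC))
E
```

```text
t: 27.3
position: [0.6188, 0.1009, 0.0439]
ee_rot: [-1.574, -0.01, 1.472]
force: [-4.1, 21.6, 4.3]
grip_width: 0.0225
t: 28.1
position: [0.6188, 0.1009, 0.0439]
ee_rot: [-1.574, -0.01, 1.472]
force: [-4.2, 20.6, 5.7]
grip_width: 0.0227
t 28.15 p [0.6188 0.1008 0.0439] rpy [-1.5744 -0.0101  1.4723] F [-4.2 21.6  5.5] w 0.0222 q [ 0.48  0.16 -0.12 -0.01 -1.27 -0.57]
```

View pics/zz2.png

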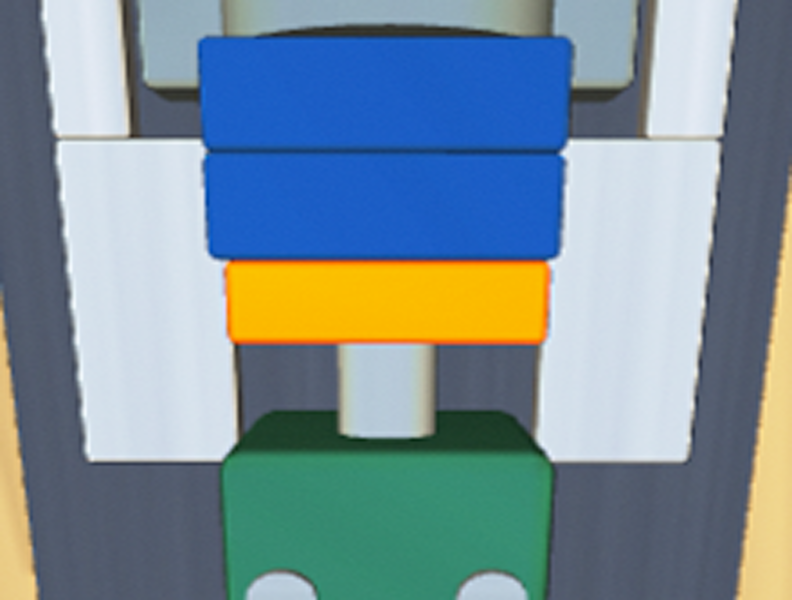

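View pics/zt.png

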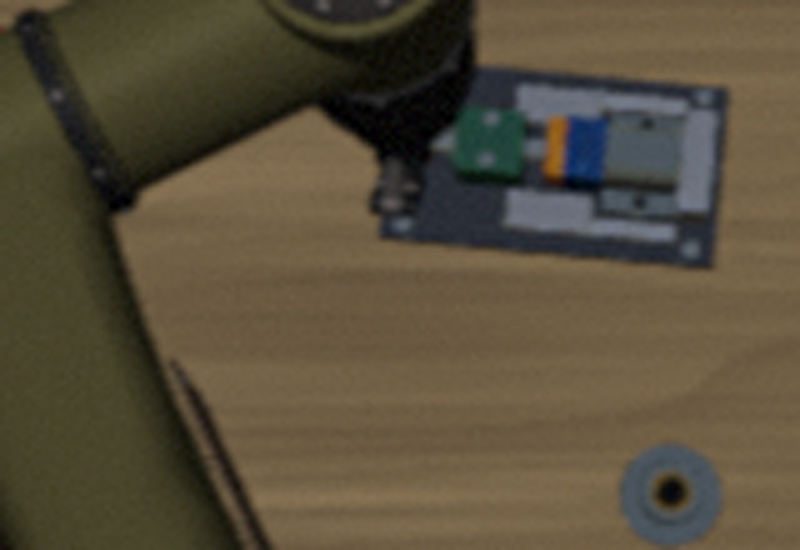

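```bash
python3 -c "
from h import *
close_job();st()"
```

```text
the job is handed in; nothing more can be done
the job is handed in; nothing more can be done
```

I seated the pillow block in the nest, stood two blue plates in the gap, and handed the job in at about 28 s while pinching the handle and still pushing on it.

**Plate count:** the gap measured about 36 mm in the pictures. One plate plus the 20 mm of travel reaches only 32 mm, so I went straight to two and did not feel for it with one plate first.

**Clamping:** the plunger stopped dead after about 13.7 mm, and the push held steady at about 21 N. The last wrist and top pictures show block, plates and pad face to face and upright, with the fingers only on the handle.

**Checks that disagreed:**
- Pose estimates from the wrist and top cameras differed by 2–5 mm. My in-hand plate estimate was about 2 mm off, which I allowed for when placing the second plate.
- Before the push, the block measured about 1.5 mm towards the end stop (y about −51.5 mm). By my reckoning the push moved it against the stop, at about −53 mm, inside the −55 to −45 mm limit. I did not re-measure it there.

**Bystanders:** I moved nothing near the flange, screwdriver or wrench. The flange looked undisturbed in the last top picture; I did not re-measure the other two.

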